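Pack the brass weights into their round tin

TASK

Put the three brass weights from the bench into the round tin with the four already there, nesting them honeycomb fashion (one in the middle, six round it) so that all seven stand upright and flat on the tin's floor, none riding on another or on the rim. Shift the ones inside as needed, ease them in gently by feel without pressing hard, do not drop or topple any, and leave the wax cake, cork block and mug where they are.

Things in the scene. Friction and masses are not known exactly. Their poses are not given: they have to be found in the camera images.
- tin: shallow round steel tin, no lid, fixed to the bench. Inside diameter 109.6 mm, upright walls, floor 3 mm thick, rim 16 mm above the bench, outside 117 mm. Origin: centre of its underside, z up. Seven weights fill its floor when nested: one at its centre, six round it (centres 36.8 mm from the tin's, 60 degrees apart, at any common turn), about 0.8 mm to spare beside each. A weight on its floor has its origin 3 mm above the tin's.
- weight_1: brass weight: round foot 36 mm in diameter, 14 mm high (edges bevelled 1 x 1.2 mm), and on it an upright straight knob 11 mm in diameter, its top 50 mm above the underside. About 150 g. Origin: centre of the underside, z up along the knob. All seven are alike. At the start it stands in the tin, loosely and out of place; it slides when pushed.
- weight_2: the same kind of brass weight as weight_1, same origin. At the start it stands in the tin, loosely and out of place; it slides when pushed.
- weight_3: the same kind of brass weight as weight_1, same origin. At the start it stands in the tin, loosely and out of place; it slides when pushed.
- weight_4: the same kind of brass weight as weight_1, same origin. At the start it stands in the tin, loosely and out of place; it slides when pushed.
- weight_5: the same kind of brass weight as weight_1, same origin. At the start it stands upright on the bench, clear of the tin.
- weight_6: the same kind of brass weight as weight_1, same origin. At the start it stands upright on the bench, clear of the tin.
- weight_7: the same kind of brass weight as weight_1, same origin. At the start it stands upright on the bench, clear of the tin.
- wax_cake: round yellow cake of wax, 71 mm across, 35 mm high; bystander. Origin: centre of the underside.
- cork_block: brown cork sanding block, 51x86x29 mm; bystander. Origin: centre of the underside, long side along its y.
- mug: white mug, 83 mm across, 113 mm with its handle, 93 mm high; bystander. Origin: centre of its underside's bounding box.
- lever_punch: dark grey bench lever press, fixed, standing on the right of the work; its upright and lever rise to about 265 mm above the bench: keep the arm clear of it. Origin: centre of its underside.
- lid_box: open pine box with its lid up, fixed, 147x194 mm, 136 mm high, at the back on the right: keep clear of it. Origin: centre of its underside.

How it is judged:
By the outcome, as a careful person would: the job done as asked, in the order asked, and still so for the second after the job is handed in, with the robot touching nothing.
It also fails if it takes over 72 s, if anything falls off the work surface, if the arm or the gripper's body presses on something with over 40 N, if the wrist force passes 120 N, or if a joint passes its speed limit or range.

ROBOT

A 6-joint arm with a two-finger parallel gripper is mounted at the origin on a cart in front of the work surface, level with it; the furniture and walls round the work are solid. World frame = base frame: x ahead of the robot, y to its left, z up, the work surface at z = 0. Lengths are in m, angles in rad, forces in N, time in s.
With the tool pointing down it reaches from about 0.375 to 0.9 m from the base axis. Payload 3.1 kg.
Tool frame: the origin (TCP) lies midway between the tips of the shut fingers; the grasp point (between the pads) lies 19 mm behind it; x points along the fingers, z is the direction in which the jaws open and shut, and the axes are right-handed (so a half turn about x gives the same grasp; the last joint's range is limited). The gripper opens to 87 mm and grips with 3 to 60 N. Pads are 19 mm wide; open, the fingers measure 117 mm over their backs; the gripper's body (75 mm by 190 mm) begins 51 mm behind the grasp point.
Start: joints at [1.048, 0.527, 1.433, -0, 1.181, -0.178], TCP at [0.211, 0.588, 0.223] pointing down, gripper open.
Joint ranges: [-3.08, 3.08], [-0.75, 2.2], [0.22, 2.44], [-1.43, 4.57], [0, 2.65], [-2.85, 2.85]. Speed limits (rad/s): [2.79, 2.79, 3.14, 3.14, 3.14, 3.14].

INTERFACE

Orientations are given as a unit quaternion [x, y, z, w].
In Python, from rig import robot, optics, workorder gives the robot as it stands.
- The arm moves only by the tool arm_command, never from a script. Its argument "plan" is a list of rows, each a list of 7 numbers: the shift along the tool's x, y, z in cm, then the turn, a rotation vector about the tool's x, y, z in rad, then the finger opening in cm, from 0 to 8.7. In form: [[x, y, z, ax, ay, az, gripper], ...]. A call has 1 to 12 rows; each row shifts and turns the pose as measured when the row begins, along the tool's axes as they then stand; what a row does not reach is not made up. A row lasts 1/8 s, in which the tool goes at most 62.5 mm and 10.7 degrees, less where a joint would pass 70% of its speed; a pose out of reach is approached as far as the arm can. A call with a gripper value outside its range is refused whole. The fingers move at their own pace and stop on an object; "grip_force" is the grip in N (left out, the last holds). Time passes only in rows, so rows that do not move let the fingers close. It gives the time, the measured TCP pose, the force and the opening at its end, in the units of the state.
- robot.get_obs(): the state, without advancing time (a new reading comes with each control period).
- optics.camera(name): name is "side" or "top" or "wrist"; returns (picture, depth): 400x640x3 uint8, blue, green, red; 400x640 float32, m along the optical axis (not along the pixel's ray), 0 where there is no reading.
- optics.camera_info(name): a dict with "mtx" (3x3 intrinsics, pixels), "position" and "rotation" of the camera in the world; the wrist camera has in their place "tool_from_camera" (4x4, takes a point from camera to tool coordinates, whose origin is the TCP and whose axes are the tool frame's). Camera axes: x right, y down, z forward; pixel columns grow to the right and rows downward; lengths in m; the calibration is good to about 2 mm. A picture is of the moment at which its call begins: read the wrist's pose just before it. camera_info takes no time and is no camera call.
- workorder.hand_in(): hands the job in, once; it reports no verdict.
The state is a dict: "time": time; "q": joint angles; "joint_velocities": joint speeds; "joint_torque": joint torques, N m; "position": TCP position; "tool_rot": TCP orientation; "ft_force": force on the tool from outside, world axes, zero at the start; "moment": the same for the moment, N m; "grip_width": finger opening in m.
Only numpy, scipy, OpenCV 4.12 (cv2) and the standard library are available. Lean on these libraries where they do the work, as an engineer would, in place of code of your own. Each camera call takes 0.05 s, during which the arm holds its last target. There are 200 camera calls.

## Working session

There is one attempt and no reset: what is moved stays moved. The work goes in short steps, Python scripts to look and compute and a tool call to move; the robot and the scene stay as the last step left them, time stands still between calls to the robot, and variables do not carry over. Pictures are saved under pics/ and viewed, about 8 in all and at most 12, crops included, and the job is handed in when it is done.

Besides the shell and the picture viewer there is one more tool, called after "Request:" by a JSON object that holds its "name" and its "arguments", one argument or row to a line. arm_command: Moves the arm, as the interface text tells. Its arguments: {"type":"object","properties":{"plan":{"type":"array"},"grip_force":{"type":"number"}},"required":["plan"]}

```bash
ls; mkdir -p pics
python3 - <<'E'
from rig import robot, optics
import cv2
o=robot.get_obs();print(o)
for n in("top","side"):
    im,d=optics.camera(n);cv2.imwrite(f"pics/{n}0.png",im);i=optics.camera_info(n);print(n,i)
print(optics.camera_info("wrist"))
E
```

```text
pics
{'time': 0.0, 'q': array([ 1.04845333e+00,  5.28477988e-01,  1.43386880e+00, -3.74116098e-05,
        1.18138708e+00, -1.78506217e-01]), 'joint_velocities': array([-5.09236447e-04, -1.36581924e-05, -7.55721663e-05,  1.35937212e-04,
        9.31638793e-04,  1.56605581e-03]), 'joint_torque': array([-1.41882123e-03, -4.40051830e+01, -1.76586503e+01,  6.31136843e-02,
        5.82150940e-02, -1.58931866e-04]), 'position': array([0.21031213, 0.58779291, 0.22157502]), 'tool_rot': array([-0.40742679,  0.57884374,  0.4067666 ,  0.57748097]), 'ft_force': array([0.51742226, 0.20394171, 0.4926714 ]), 'moment': array([0.0629024 , 0.03485281, 0.02564716]), 'grip_width': 0.08702228980113076}
top {'mtx': array([[376.31677188,   0.        , 318.10990761],
       [  0.        , 376.31677188, 203.91828994],
       [  0.        ,   0.        ,   1.        ]]), 'position': array([ 0.32719316, -0.03799867,  1.3741548 ]), 'rotation': array([ 0.7085386 , -0.7010634 ,  0.05963998, -0.05409469])}
side {'mtx': array([[404.34009513,   0.        , 324.3418195 ],
       [  0.        , 404.34009513, 192.43206084],
       [  0.        ,   0.        ,   1.        ]]), 'position': array([0.56879736, 0.97774674, 0.68738692]), 'rotation': array([-0.00671059,  0.87401778, -0.48582669, -0.00450723])}
{'mtx': array([[348.94529688,   0.        , 322.9432815 ],
       [  0.        , 348.94529688, 200.81803245],
       [  0.        ,   0.        ,   1.        ]]), 'tool_from_camera': array([[ 1.43197558e-03, -2.73647274e-01,  9.61829049e-01,
        -1.61538050e-01],
       [-1.80800437e-03, -9.61829171e-01, -2.73644617e-01,
         7.48757999e-02],
       [ 9.99997340e-01, -1.34713872e-03, -1.87207135e-03,
        -2.52095546e-04],
       [ 0.00000000e+00,  0.00000000e+00,  0.00000000e+00,
         1.00000000e+00]])}
```

View pics/top0.png

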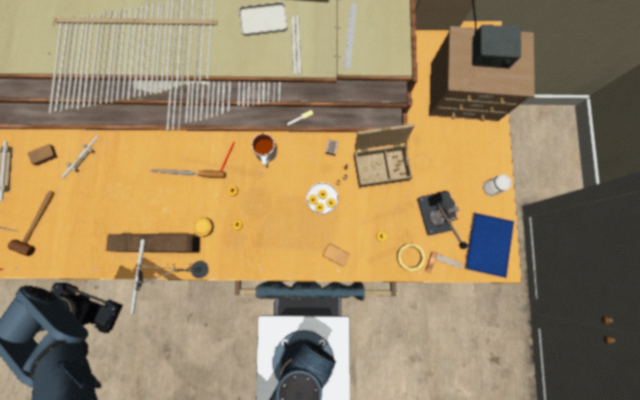

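View pics/side0.png

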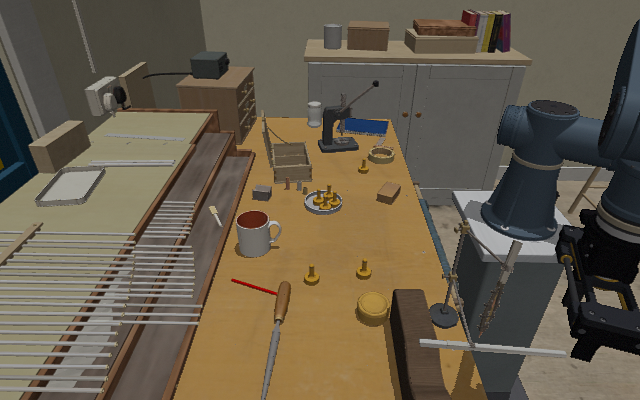

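The top view shows the tin near (322,198) with four weights. The loose weights are at (233,190), (237,224) and (382,236), the wax at (203,227), cork at (336,254) and mug at (263,148).

```bash
cat > h.py <<'E'
from rig import robot, optics
import cv2, numpy as np
from scipy.spatial.transform import Rotation as R
def cam(n):
    i=optics.camera_info(n)
    if n=="wrist":
        o=robot.get_obs();T=np.eye(4);T[:3,:3]=R.from_quat(o["tool_rot"]).as_matrix();T[:3,3]=o["position"]
        T=T@i["tool_from_camera"];return i["mtx"],T[:3,3],T[:3,:3]
    return i["mtx"],np.array(i["position"]),R.from_quat(i["rotation"]).as_matrix()
def ray(c,uv,z):
    K,p,Rm=c;d=Rm@np.linalg.solve(K,[uv[0],uv[1],1.]);return p+d*(z-p[2])/d[2]
def pix(c,X):
    K,p,Rm=c;q=K@(Rm.T@(np.array(X)-p));return q[:2]/q[2]
def state():
    o=robot.get_obs();M=R.from_quat(o["tool_rot"]).as_matrix()
    print("t",round(o["time"],2),"p",o["position"].round(4),"x",M[:,0].round(3),"y",M[:,1].round(3),"z",M[:,2].round(3),"w",round(o["grip_width"],4),"F",o["ft_force"].round(1),"q",o["q"].round(2))
    return o,M
E
python3 - <<'E'
from h import *
c=cam("top");im,d=optics.camera("top")
for n,uv,z in [("tin",(322,198),.016),("w5",(233,190),.02),("w6",(237,224),.02),("w7",(382,236),.02),("wax",(203,227),.035),("cork",(336,254),.03),("mug",(263,146),.09),("press",(440,212),.05),("lidbox",(384,165),.05)]:
    print(n,ray(c,uv,z).round(3))
hsv=cv2.cvtColor(im,cv2.COLOR_BGR2HSV)
for p in [(233,190),(237,224),(322,198),(280,200)]: print(hsv[p[1],p[0]])
m=cv2.inRange(hsv,(20,170,120),(32,255,255))
n,l,s,ce=cv2.connectedComponentsWithStats(m)
for i in range(1,n):
    if s[i,4]>8: print(ce[i].round(1),s[i,4],ray(c,ce[i],.025).round(4))
state()
E
```

```text
tin [ 0.57  -0.062  0.016]
w5 [0.595 0.264 0.02 ]
w6 [0.47  0.244 0.02 ]
w7 [ 0.433 -0.279  0.02 ]
wax [0.457 0.362 0.035]
cork [ 0.367 -0.113  0.03 ]
mug [0.741 0.15  0.09 ]
press [ 0.518 -0.482  0.05 ]
lidbox [ 0.688 -0.285  0.05 ]
[ 19 201 156]
[ 19 205 143]
[ 21 100 216]
[ 19 156 223]
[231.8 190.4] 58 [0.5928 0.2676 0.025 ]
[322.4 194.1] 31 [ 0.583  -0.0629  0.025 ]
[312.5 199.6] 31 [ 0.5621 -0.0271  0.025 ]
[330.5 202.5] 32 [ 0.5521 -0.0925  0.025 ]
[319.4 206.8] 32 [ 0.5357 -0.0522  0.025 ]
[206.6 226.9] 43 [0.4585 0.3518 0.025 ]
[236.5 224.1] 74 [0.4695 0.2451 0.025 ]
[380.9 235.9] 74 [ 0.4328 -0.2738  0.025 ]
t 0.15 p [0.2104 0.588  0.2218] x [-0.001 -0.001 -1.   ] y [-0.941  0.337  0.   ] z [ 0.337  0.941 -0.002] w 0.0866 F [-0.2 -0.5  0. ] q [ 1.05  0.53  1.43 -0.    1.18 -0.18]
```

Run:
```python
from h import *
c=cam("top");im,d=optics.camera("top")
K,p,Rm=c
v,u=np.mgrid[0:400,0:640]
P=np.stack([(u-K[0,2])/K[0,0]*d,(v-K[1,2])/K[1,1]*d,d],-1)@Rm.T+p
P[d==0]=np.nan
np.set_printoptions(linewidth=220)
sub=P[200:330:6,60:330:9]
print((np.nan_to_num(sub[...,2])*100).round().astype(int))
print(P[200,60],P[200,321],P[326,60])
```

```text
[[  0   0   0   0  -1   0   0   0   1   0   0   0   0   0   0   0   0   0   0   0   0   0   0   0  -1   0   0   0   2   1]
 [  0   0   0   0   0   1   0   0   0   0   0   0   0  -1   0   1   0   0   0   0   0   0   0   0   0   0   0   0   0   5]
 [  0   0   0   0   0   0   0   0   0   0   0   0   0   0   0   0   0   1   0   0   0   0   0   0   0   0   1   0   0   2]
 [  0   0   0   0   0   0   0   0   0   0   0   0   0   0   0   0   4   0   0   0   0   0   0   0   0   0   1   0   0   0]
 [  0   0   0   1   0   0  -1   0   0   0   0   0   0   0   0   3   2   1   0   0   1   0   0   0   0   0   0   0   0   0]
 [  0   0   0   0   0   0   0   0   0   0   0   0   0   0   0   3   3   0   0   0   0   0   0   0   0   0   0   1   0   0]
 [  0   0   0   0   0   0  10   9   8   9  11  10  10  10  10   7   2   0   0   0   0   0   1   0   0   0  -1   0   0   0]
 [  0   0   0   0   0   0   9   9   9  13  10  10  11  10  11   6   0   0   0   0   0   0   0   0   0  -1   0   0  -1   1]
 [  0   0   0   0   0   0   9  10   8  12  11  11  10  10  10   6   0   0   0   0   1   0   0   0   1   0   0   0   
[... 1017 characters left out ...]
 32 -78  12 -78 -77 -79 -78 -78 -79 -77 -77 -79 -77 -78 -78 -78 -80 -77 -68 -68 -68 -68 -68 -67]
 [ 53  44  40  39  35  34  33 -77  12 -77 -79 -80 -79 -78 -79 -78 -79 -79 -78 -78 -78 -78 -78 -78 -68 -61 -59 -60 -59 -60]
 [ 55  53  40  38  34  34  34 -78 -78 -78 -78 -78 -78 -77 -77 -78 -78 -77 -79 -77 -77 -78 -77 -79 -69 -36 -37 -37 -37 -37]
 [ 57  55  53  37  34  33  32 -79 -78 -77 -78 -80 -78 -79 -78 -77 -77 -78 -77 -77 -78 -79 -78   1   1   1   0   0   0   0]
 [ 60  58  56 -78  31  33 -78 -78 -78 -78 -78 -78 -77 -78 -77 -78 -77 -78 -79 -78 -78 -78 -78   0   0   0   0   0   1   0]]
[ 0.55497514  0.90593533 -0.00399668] [ 0.56434877 -0.05818284  0.00538883] [0.2031685  0.46458711 0.59636822]
```

Request:
{"name": "arm_command", "arguments": {
  "plan": [
    [-5,0,0,0,0,0,4],
    [-5,0,0,0,0,0,4],
    [-5,0,0,0,0,0,4],
    [-5,0,0,0,0,0,4],
    [0,-4.1,-4.3,0,0,0,4],
    [0,-4.1,-4.3,0,0,0,4],
    [0,-4.1,-4.3,0,0,0,4],
    [0,-4.1,-4.3,0,0,0,4],
    [0,-4.1,-4.3,0,0,0,4],
    [0,-4.1,-4.3,0,0,0,4],
    [0,-4.1,-4.3,0,0,0,4],
    [0,-4.1,-4.3,0,0,0,4]
  ]
}}

```text
time: 1.7
position: [0.4081, 0.145, 0.4277]
tool_rot: [-0.411, 0.576, 0.408, 0.576]
ft_force: [0.3, 0.4, -0.6]
grip_width: 0.0406
```

Request:
{"name": "arm_command", "arguments": {
  "plan": [
    [3.5,-3.7,-2.35,0,0,0,4],
    [3.5,-3.7,-2.35,0,0,0,4],
    [4,-3.7,-2.35,0,0,0,4],
    [4,-3.7,-2.35,0,0,0,4],
    [4,-3.7,-2.35,0,0,0,4],
    [4,-3.7,-2.35,0,0,0,4],
    [4,0,0,0,0,0,4],
    [0,0,0,-0.115,0,0,4],
    [0,0,0,-0.115,0,0,4],
    [0,0,0,-0.115,0,0,4],
    [0,0,0,0,0,0,4]
  ]
}}

```text
time: 3.08
position: [0.58, -0.0755, 0.15]
tool_rot: [0.504, -0.496, -0.5, -0.499]
ft_force: [-0.4, -0.4, -0.2]
grip_width: 0.0397
```

```bash
cat >> h.py <<'E'
def knobs(c,im,zt):
    "top-of-knob discs in yellow mask -> saved mask"
    hsv=cv2.cvtColor(im,cv2.COLOR_BGR2HSV)
    return cv2.inRange(hsv,(18,150,60),(32,255,255))
E
python3 - <<'E'
from h import *
state();c=cam("wrist");im,d=optics.camera("wrist")
cv2.imwrite("pics/w1.png",im)
E
```

```text
t 3.08 p [ 0.58   -0.0755  0.15  ] x [ 0.007 -0.001 -1.   ] y [-1.    -0.01  -0.007] z [-0.01   1.    -0.001] w 0.0397 F [-0.4 -0.4 -0.2] q [-0.32  0.56  1.61  0.    0.96 -1.9 ]
```

View pics/w1.png

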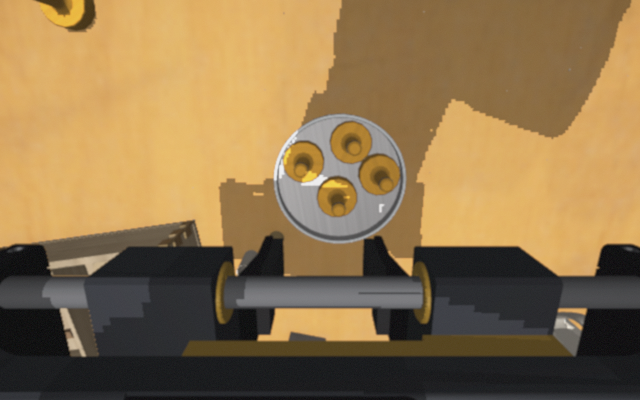

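The wrist view shows the tin at about (340,178), with its rim spanning 275–405. The knob tops are near (302,170), (352,145), (385,183) and (338,210). The lid box's edge is at lower left, around (195,222).

```bash
cat >> h.py <<'E'
def look(name,roi,k=4,tin=True):
    c=cam("wrist");im,d=optics.camera("wrist");x0,y0,x1,y1=roi
    g=cv2.resize(im[y0:y1,x0:x1],None,fx=k,fy=k,interpolation=cv2.INTER_CUBIC)
    b=lambda e:((np.array(e)+.5)/k-.5+[x0,y0])
    hsv=cv2.cvtColor(g,cv2.COLOR_BGR2HSV)
    m=cv2.inRange(hsv,(14,140,40),(34,255,255)); steel=cv2.inRange(hsv,(0,0,60),(180,75,255))
    out=g.copy();res={}
    cs,_=cv2.findContours(cv2.bitwise_or(steel,0*steel),cv2.RETR_EXTERNAL,cv2.CHAIN_APPROX_NONE)
    if tin:
        e=cv2.fitEllipse(cv2.convexHull(max(cs,key=cv2.contourArea)));cv2.ellipse(out,e,(255,0,0),1)
        res["tin"]=ray(c,b(e[0]),.016);print("tin",res["tin"].round(4),"axes mm",(np.array(e[1])/k).round(1))
    cs,_=cv2.findContours(cv2.morphologyEx(m,cv2.MORPH_CLOSE,np.ones((9,9))),cv2.RETR_EXTERNAL,cv2.CHAIN_APPROX_NONE)
    for q in cs:
        if cv2.contourArea(q)<300*k: continue
        e=cv2.fitEllipse(cv2.convexHull(q));cv2.ellipse(out,e,(0,0,255),1)
        print("w",ray(c,b(e[0]),.0155).round(4),(np.array(e[1])/k).round(1),b(e[0]).round(1))
    cv2.imwrite(f"pics/{name}.png",out);return c,im,d
E
python3 - <<'E'
from h import *
c,im,d=look("w1b",(262,100,420,250))
for p in [(195,222),(80,250),(195,235)]: print("box",ray(c,p,.136).round(3),d[p[1]+3,p[0]-5])
print(ray(c,(65,8),.02))
E
```

```text
tin [ 0.5695 -0.0622  0.016 ] axes mm [130.2 133.3]
w [6.101e-01 4.000e-04 1.550e-02] [40.9 68.5] [408.2 222.9]
w [ 0.5992 -0.1249  0.0155] [20.1 57.8] [268.3 210.3]
w [ 0.586  -0.0643  0.0155] [38.5 39.1] [336.6 196.5]
w [ 0.555  -0.0936  0.0155] [39.7 40.3] [303.  161.3]
w [ 0.5516 -0.041   0.0155] [50.  84.7] [364.7 157.9]
box [ 0.567 -0.144  0.136] 0.3174833
box [ 0.584 -0.209  0.136] 0.28486356
box [ 0.575 -0.145  0.136] 0.31451917
[ 0.43980956 -0.27066533  0.02      ]
```

View pics/w1b.png

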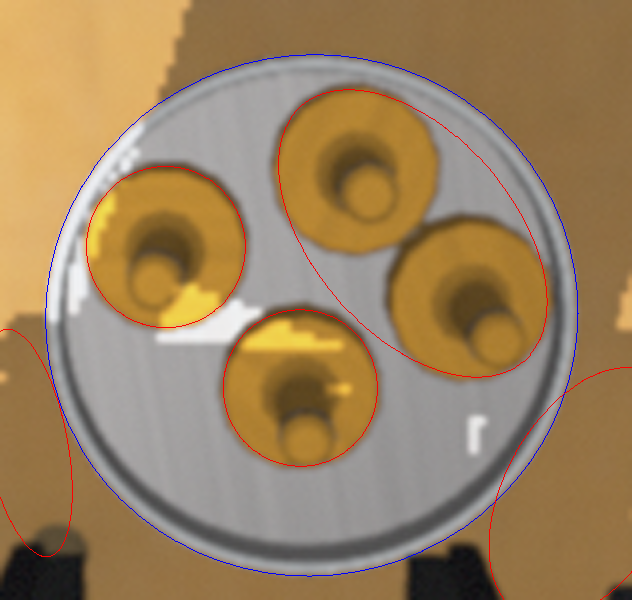

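The enlarged crop shows the tin fit is good, with the outer rim centred at crop (312,315). The four foot centres are at crop (357,170), (468,297), (301,387) and (167,247). The lower one goes to the middle and the other three go to ring slots.

```bash
cat >> h.py <<'E'
def go(xyz,phi):
    "tool shift (cm) in present axes, then turn; and shift in axes after the turn"
    o,M=state();f=np.radians(phi);T=np.array([[0,-np.sin(f),np.cos(f)],[0,np.cos(f),np.sin(f)],[-1,0,0]])
    dp=(np.array(xyz)-o["position"])*100
    print("   shift now",(M.T@dp).round(2),"turn",R.from_matrix(M.T@T).as_rotvec().round(3),"shift after turn",(T.T@dp).round(2))
C=np.array([.5695,-.0622])
def slot(a,r=.0368): return C+r*np.array([np.cos(np.radians(a)),np.sin(np.radians(a))])
E
python3 - <<'E'
from h import *
c=cam("wrist")
for n,p in dict(T=(357,170),R=(468,297),B=(301,387),L=(167,247)).items():
    uv=(np.array(p)+.5)/4-.5+[262,100];P=ray(c,uv,.0165)[:2];q=P-C
    print(n,P.round(4),"r",np.hypot(*q).round(4),"ang",np.degrees(np.arctan2(q[1],q[0])).round(1))
go([.586,-.0645,.024],90)
E
```

```text
T [ 0.5385 -0.0533] r 0.0323 ang 163.9
R [ 0.5654 -0.0286] r 0.0339 ang 97.0
B [ 0.5857 -0.0641] r 0.0164 ang -6.7
L [ 0.555  -0.0932] r 0.0342 ang -115.0
t 3.17 p [ 0.58   -0.0754  0.1502] x [ 0.007 -0.001 -1.   ] y [-1.    -0.009 -0.007] z [-0.009  1.    -0.001] w 0.0398 F [1.  1.  0.2] q [-0.32  0.56  1.61  0.    0.96 -1.9 ]
   shift now [12.62 -0.51  1.1 ] turn [ 0.009 -0.001  0.007] shift after turn [12.62 -0.6   1.09]
```

Request:
{"name": "arm_command", "arguments": {
  "plan": [
    [2,-0.6,1.1,0.009,-0.001,0.007,2.4],
    [4,0,0,0,0,0,2.4],
    [2,0,0,0,0,0,2.4],
    [0,0,0,0,0,0,2.4]
  ]
}}

```text
time: 3.68
position: [0.5874, -0.0616, 0.0654]
tool_rot: [-0.499, 0.501, 0.499, 0.501]
ft_force: [0.5, -0.2, -0.1]
grip_width: 0.0242
```

Run:
```python
from h import *
go([.586,-.0645,.024],90)
```

```text
t 3.67 p [ 0.5874 -0.0616  0.0654] x [ 0.     0.001 -1.   ] y [-1.     0.004 -0.   ] z [0.004 1.    0.001] w 0.0242 F [ 0.5 -0.2 -0.1] q [-0.29  0.7   1.64  0.    0.8  -1.86]
   shift now [ 4.14  0.14 -0.29] turn [-0.004  0.001  0.   ] shift after turn [ 4.14  0.14 -0.29]
```

Request:
{"name": "arm_command", "arguments": {
  "plan": [
    [0,0.15,-0.25,-0.004,0,0,2.4],
    [2,0,0,0,0,0,2.4],
    [1.5,0,0,0,0,0,2.4],
    [0.4,0,0,0,0,0,2.4],
    [0,0,0,0,0,0,2.4]
  ],
  "grip_force": 20
}}

```text
time: 4.3
position: [0.5885, -0.0643, 0.0278]
tool_rot: [0.502, -0.499, -0.498, -0.501]
ft_force: [0.1, -1.1, 0.6]
grip_width: 0.0241
```

Run:
```python
from h import *
go([.586,-.0645,.024],90)
```

```text
t 4.3 p [ 0.5885 -0.0643  0.0278] x [ 0.006 -0.001 -1.   ] y [-1.     0.    -0.006] z [ 0.     1.    -0.001] w 0.0241 F [ 0.1 -1.1  0.6] q [-0.3   0.76  1.66  0.    0.72 -1.87]
   shift now [ 0.38  0.25 -0.02] turn [-0.    -0.001  0.006] shift after turn [ 0.38  0.25 -0.02]
```

Request:
{"name": "arm_command", "arguments": {
  "plan": [
    [0.35,0.25,0,0,0,0.006,2.4],
    [0,0,0,0,0,0,0.8],
    [0,0,0,0,0,0,0.8],
    [0,0,0,0,0,0,0.8],
    [0,0,0,0,0,0,0.8]
  ],
  "grip_force": 15
}}

```text
time: 4.92
position: [0.5865, -0.0644, 0.0253]
tool_rot: [0.501, -0.5, -0.499, -0.5]
ft_force: [-0.8, -0.2, -1.3]
grip_width: 0.0105
```

Run:
```python
from h import *
go([C[0],C[1],.024],90)
c,im,d=look("w2",(262,60,420,250),3)
```

```text
t 4.92 p [ 0.5865 -0.0644  0.0253] x [ 0.002 -0.002 -1.   ] y [-1.     0.    -0.002] z [ 0.     1.    -0.002] w 0.0105 F [-0.8 -0.2 -1.3] q [-0.3   0.76  1.66 -0.    0.72 -1.87]
   shift now [0.13 1.7  0.22] turn [-0.    -0.002  0.002] shift after turn [0.13 1.7  0.22]
tin [ 0.5524 -0.0616  0.016 ] axes mm [151.9 196.4]
w [ 0.5854 -0.065   0.0155] [63.7 68.6] [323.1 246.5]
w [ 0.5546 -0.092   0.0155] [63.8 68.8] [269.7 190.3]
w [ 0.5518 -0.0408  0.0155] [ 82.3 148.5] [371.1 184.6]
w [ 0.5109 -0.025   0.0155] [16.3 20.9] [407.7 100.2]
```

View pics/w2.png

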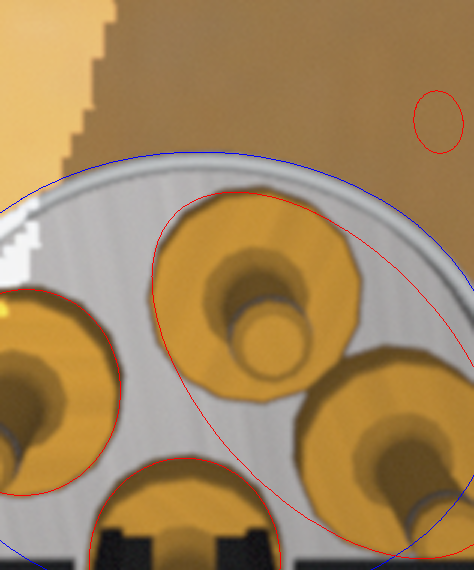

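The close-up shows the weight held between the pads, bottom at about (185,530) in the crop. The other weights are undisturbed, and camera and TCP agree to about 1 mm. Next I drag it to the middle.

Request:
{"name": "arm_command", "arguments": {
  "plan": [
    [0,0.6,0.1,0,0,0,0.8],
    [0,0.6,0.1,0,0,0,0.8],
    [0,0.45,0,0,0,0,0.8],
    [0,0,0,0,0,0,0.8]
  ]
}}

```text
time: 5.48
position: [0.5697, -0.0625, 0.0255]
tool_rot: [0.501, -0.5, -0.498, -0.501]
ft_force: [-0.3, 1.1, -1.9]
grip_width: 0.0101
```

Run:
```python
from h import *
go([C[0],C[1],.024],90)
```

```text
t 5.47 p [ 0.5697 -0.0625  0.0255] x [ 0.004 -0.002 -1.   ] y [-1.     0.001 -0.004] z [ 0.001  1.    -0.002] w 0.0101 F [-0.3  1.1 -1.9] q [-0.3   0.75  1.7  -0.    0.69 -1.87]
   shift now [0.15 0.03 0.03] turn [-0.001 -0.002  0.004] shift after turn [0.15 0.02 0.03]
```

Request:
{"name": "arm_command", "arguments": {
  "plan": [
    [0,0,0,0,0,0,2.2],
    [0,0,0,0,0,0,2.2],
    [-2,0,0,0,0,0,2.2],
    [-5,0,0,0,0,0,2.2],
    [-3,0.5,0,0,0,0,2.2],
    [0,0,0,0,0,0.004,2.2]
  ]
}}

```text
time: 6.22
position: [0.5636, -0.0624, 0.1277]
tool_rot: [-0.499, 0.501, 0.5, 0.499]
ft_force: [-1.1, -0.7, -1.6]
grip_width: 0.0216
```

```bash
cat >> h.py <<'E'
def rep(a,P=None):
    q=a[:2]-C;return f"{a[:2].round(4)} r {np.hypot(*q)*1e3:.1f} ang {np.degrees(np.arctan2(q[1],q[0]))%360:.1f}"
def feet(name,guess,k=4,tin=None,zf=.0165):
    "each guess = world xy of a weight; find its foot disc by HoughCircles near the projected spot"
    c=cam("wrist");im,d=optics.camera("wrist");o=im.copy();out=[]
    hsv=cv2.cvtColor(im,cv2.COLOR_BGR2HSV);m=cv2.inRange(hsv,(12,120,35),(36,255,255))
    m=cv2.GaussianBlur(cv2.resize(m,None,fx=k,fy=k,interpolation=cv2.INTER_CUBIC),(9,9),0)
    big=cv2.resize(im,None,fx=k,fy=k,interpolation=cv2.INTER_CUBIC)
    for g in guess:
        u=pix(c,[*g,zf]);rad=np.linalg.norm(pix(c,[g[0],g[1]+.018,zf])-u);x0,y0=(int((t-1.7*rad)*k) for t in u);x0=max(x0,0);y0=max(y0,0);s=int(3.4*rad*k)
        cr=m[y0:y0+s,x0:x0+s]
        h=cv2.HoughCircles(cr,cv2.HOUGH_GRADIENT,1.5,s,param1=100,param2=8,minRadius=int(rad*k*.93),maxRadius=int(rad*k*1.07))
        if h is None: print("none",g);continue
        x,y,r=h[0,0];cv2.circle(big,(int(x+x0),int(y+y0)),int(r),(0,0,255),1);cv2.circle(big,(int(x+x0),int(y+y0)),2,(0,0,255),-1)
        P=ray(c,((x+x0+.5)/k-.5,(y+y0+.5)/k-.5),zf);out.append(P);print("w",rep(P))
    u=(pix(c,[*C,.016])*k).astype(int);cv2.drawMarker(big,tuple(int(t) for t in u),(255,0,0),0,20)
    w=330;v=(max(u[0]-w,0),max(u[1]-w,0));cv2.imwrite(f"pics/{name}.png",cv2.resize(big[v[1]:u[1]+w,v[0]:u[0]+w],None,fx=.85,fy=.85));return out
E
python3 - <<'E'
from h import *
state()
feet("w3",[C,(.534,-.053),(.5654,-.0286),(.555,-.0932)])
E
```

```text
t 6.22 p [ 0.5636 -0.0624  0.1277] x [-0.003 -0.002 -1.   ] y [-1.     0.     0.003] z [ 0.     1.    -0.002] w 0.0216 F [-1.1 -0.7 -1.6] q [-0.31  0.58  1.66 -0.    0.9  -1.87]
w [ 0.5688 -0.063 ] r 1.1 ang 230.6
w [ 0.5359 -0.0531] r 34.8 ang 164.8
w [ 0.5653 -0.0285] r 34.0 ang 97.1
w [ 0.5536 -0.0939] r 35.5 ang 243.4
```

View pics/w3.png

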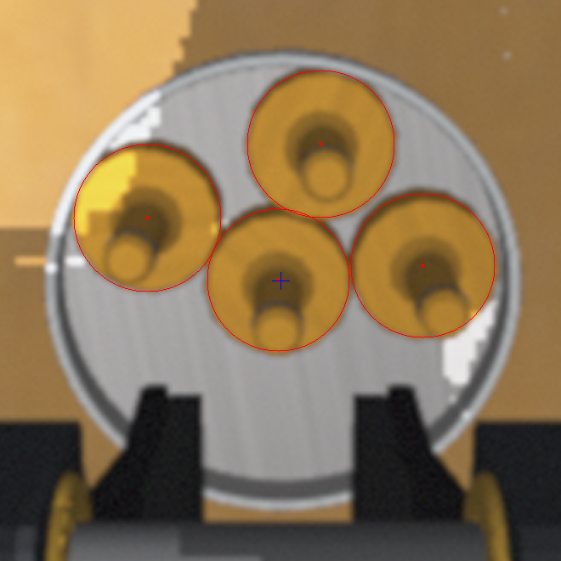

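The picture shows the middle weight within about 1 mm of the tin's centre mark. The others are standing at angles of 165, 97 and 243 degrees. Next I bring the right one (97 degrees) and the left one (243 degrees) in against the top one.

Request:
{"name": "arm_command", "arguments": {
  "plan": [
    [0,0,0,0.182,0,0,2.2],
    [0,0,0,0.182,0,0,2.2],
    [0,0,0,0.182,0,0,2.2],
    [0,0,0,0.182,0,0,2.2],
    [0,0,0,0.182,0,0,2.2],
    [0,0,0,0.182,0,0,2.2],
    [0,0,0,0.182,0,0,2.2],
    [0,0,0,0,0,0,2.2]
  ]
}}

```text
time: 7.28
position: [0.5571, -0.0605, 0.1142]
tool_rot: [-0.088, 0.71, 0.095, 0.692]
ft_force: [-0.8, -0.5, 0.5]
grip_width: 0.0222
```

Run:
```python
from h import *
go([.5652,-.0275,.025],17)
```

```text
t 7.28 p [ 0.5571 -0.0605  0.1142] x [-0.026  0.005 -1.   ] y [-0.256  0.966  0.012] z [ 0.966  0.257 -0.024] w 0.0222 F [-0.8 -0.5  0.5] q [-0.31  0.6   1.67 -0.    0.9  -0.56]
   shift now [8.91 2.87 1.84] turn [-0.037 -0.024 -0.012] shift after turn [8.92 2.92 1.74]
```

Request:
{"name": "arm_command", "arguments": {
  "plan": [
    [1,1.45,0.9,-0.037,-0.024,-0.012,2.2],
    [1.5,1.45,0.9,0,0,0,2.2],
    [2,0,0,0,0,0,2.2],
    [0,0,0,0,0,0,2.2]
  ]
}}

```text
time: 7.78
position: [0.5656, -0.0255, 0.0642]
tool_rot: [-0.107, 0.7, 0.108, 0.698]
ft_force: [-0.7, 0.3, 0.5]
grip_width: 0.0222
```

Run:
```python
from h import *
go([.5652,-.0275,.025],17)
```

```text
t 7.78 p [ 0.5656 -0.0255  0.0642] x [-0.004  0.001 -1.   ] y [-0.301  0.954  0.003] z [ 0.954  0.301 -0.003] w 0.0222 F [-0.7  0.3  0.5] q [-0.24  0.68  1.7   0.    0.77 -0.55]
   shift now [ 3.92 -0.19 -0.08] turn [ 0.009 -0.004 -0.003] shift after turn [ 3.92 -0.18 -0.09]
```

Request:
{"name": "arm_command", "arguments": {
  "plan": [
    [2,-0.18,-0.08,0.009,-0.004,-0.003,2.2],
    [1.5,0,0,0,0,0,2.2],
    [0.4,0,0,0,0,0,2.2],
    [0,0,0,0,0,0,0.8],
    [0,0,0,0,0,0,0.8],
    [0,0,0,0,0,0,0.8]
  ]
}}

```text
time: 8.52
position: [0.5676, -0.0273, 0.0254]
tool_rot: [-0.106, 0.698, 0.105, 0.7]
ft_force: [0.5, -0.2, -1.2]
grip_width: 0.0105
```

Run:
```python
from h import *
go([*slot(106,.0365),.025],17)
```

```text
t 8.53 p [ 0.5676 -0.0273  0.0254] x [ 0.004 -0.001 -1.   ] y [-0.295  0.956 -0.002] z [0.956 0.295 0.003] w 0.0105 F [ 0.5 -0.2 -1.2] q [-0.24  0.74  1.72 -0.    0.68 -0.54]
   shift now [ 0.04  0.26 -0.77] turn [0.002 0.003 0.002] shift after turn [ 0.04  0.26 -0.77]
```

Request:
{"name": "arm_command", "arguments": {
  "plan": [
    [0,0.1,-0.35,0,0,0,0.8],
    [0,0.05,-0.4,0,0,0,0.8],
    [0,0,0,0,0,0,0.8]
  ]
}}

```text
time: 8.9
position: [0.5608, -0.0282, 0.026]
tool_rot: [-0.106, 0.697, 0.104, 0.702]
ft_force: [0.5, 0.5, -2.0]
grip_width: 0.0106
```

Run:
```python
from h import *
go([*slot(106,.0365),.025],17)
```

```text
t 8.9 p [ 0.5608 -0.0282  0.026 ] x [ 0.007 -0.001 -1.   ] y [-0.294  0.956 -0.003] z [0.956 0.294 0.006] w 0.0106 F [ 0.5  0.5 -2. ] q [-0.25  0.74  1.74  0.    0.66 -0.55]
   shift now [ 0.1   0.15 -0.1 ] turn [0.002 0.006 0.003] shift after turn [ 0.1   0.15 -0.1 ]
```

Request:
{"name": "arm_command", "arguments": {
  "plan": [
    [0,0.1,-0.1,0,0.006,0.003,0.8],
    [0,0,0,0,0,0,2.2],
    [0,0,0,0,0,0,2.2],
    [-3,0,0,0,0,0,2.2],
    [-4,0,0,0.18,0,0,2.2],
    [-0.2,0,0,0.18,0,0,2.2],
    [-0.2,0,0,0.18,0,0,2.2],
    [-0.2,0,0,0.18,0,0,2.2],
    [-0.2,0,0,0.18,0,0,2.2],
    [-0.2,0,0,0.18,0,0,2.2],
    [0,0,0,0,0,0,2.2]
  ]
}}

```text
time: 10.28
position: [0.5556, -0.0274, 0.1088]
tool_rot: [0.279, 0.652, -0.281, 0.647]
ft_force: [1.0, -0.2, -0.4]
grip_width: 0.0221
```

Run:
```python
from h import *
go([*slot(243.4,.0362),.025],-45)
```

```text
t 10.28 p [ 0.5556 -0.0274  0.1088] x [-0.008  0.    -1.   ] y [ 0.727  0.686 -0.006] z [ 0.686 -0.727 -0.006] w 0.0221 F [ 1.  -0.2 -0.4] q [-0.25  0.6   1.7  -0.    0.85  0.57]
   shift now [ 8.38 -4.73  4.77] turn [-0.029 -0.006  0.006] shift after turn [ 8.38 -4.91  4.58]
```

Request:
{"name": "arm_command", "arguments": {
  "plan": [
    [0,-2.4,2.4,-0.029,-0.006,0.006,2.2],
    [2,-2.4,2.3,0,0,0,2.2],
    [2,0,0,0,0,0,2.2],
    [0,0,0,0,0,0,2.2]
  ]
}}

```text
time: 10.78
position: [0.5535, -0.0962, 0.068]
tool_rot: [0.265, 0.655, -0.266, 0.655]
ft_force: [-0.6, -0.1, 0.8]
grip_width: 0.0218
```

Run:
```python
from h import *
go([*slot(243.4,.0362),.025],-45)
```

```text
t 10.78 p [ 0.5535 -0.0962  0.068 ] x [ 0. -0. -1.] y [ 0.696  0.718 -0.   ] z [ 0.718 -0.696  0.   ] w 0.0218 F [-0.6 -0.1  0.8] q [-0.37  0.67  1.72 -0.    0.76  0.4 ]
   shift now [ 4.3   0.1  -0.13] turn [0.016 0.    0.   ] shift after turn [ 4.3   0.1  -0.13]
```

Request:
{"name": "arm_command", "arguments": {
  "plan": [
    [2,0.1,-0.12,0.016,0,0,2.2],
    [1.8,0,0,0,0,0,2.2],
    [0.4,0,0,0,0,0,2.2],
    [0,0,0,0,0,0,0.8],
    [0,0,0,0,0,0,0.8],
    [0,0,0,0,0,0,0.8]
  ]
}}

```text
time: 11.52
position: [0.5551, -0.0942, 0.0275]
tool_rot: [0.268, 0.653, -0.268, 0.656]
ft_force: [0.3, -0.2, -0.7]
grip_width: 0.0105
```

Run:
```python
from h import *
go([*slot(226,.0366),.025],-45)
```

```text
t 11.53 p [ 0.5551 -0.0942  0.0275] x [ 0.003 -0.002 -1.   ] y [0.702 0.712 0.001] z [ 0.712 -0.702  0.004] w 0.0105 F [ 0.3 -0.2 -0.7] q [-0.37  0.74  1.73 -0.    0.67  0.41]
   shift now [ 0.25 -0.37 -1.19] turn [ 0.007  0.004 -0.001] shift after turn [ 0.25 -0.38 -1.18]
```

Request:
{"name": "arm_command", "arguments": {
  "plan": [
    [0,0,-0.4,0,0,0,0.8],
    [0,-0.1,-0.4,0,0,0,0.8],
    [0,-0.1,-0.35,0,0,0,0.8],
    [0,0,0,0,0,0,0.8]
  ]
}}

```text
time: 12.02
position: [0.5458, -0.0874, 0.028]
tool_rot: [0.268, 0.652, -0.268, 0.656]
ft_force: [1.6, 0.5, -2.5]
grip_width: 0.0102
```

Run:
```python
from h import *
go([*slot(226,.0366),.025],-45)
```

```text
t 12.03 p [ 0.5458 -0.0874  0.028 ] x [ 0.006 -0.002 -1.   ] y [0.702 0.712 0.003] z [ 0.712 -0.702  0.006] w 0.0102 F [ 1.6  0.5 -2.5] q [-0.36  0.73  1.76 -0.    0.65  0.42]
   shift now [ 0.3  -0.2  -0.04] turn [ 0.007  0.006 -0.003] shift after turn [ 0.3  -0.2  -0.04]
```

Request:
{"name": "arm_command", "arguments": {
  "plan": [
    [0,-0.1,0,0,0,0,0.8],
    [0,0,0,0,0,0,2.2],
    [0,0,0,0,0,0,2.2],
    [-3,0,0,0,0,0,2.2],
    [-5,1,0,0,0,0,2.2],
    [-2,1,0,0,0.006,-0.003,2.2],
    [0,0,0,0,0,0,2.2]
  ]
}}

```text
time: 12.9
position: [0.5577, -0.074, 0.1304]
tool_rot: [0.268, 0.655, -0.269, 0.653]
ft_force: [0.1, 0.7, 0.2]
grip_width: 0.0221
```

Run:
```python
from h import *
state()
feet("w4",[C,slot(166),slot(106),slot(226)])
```

```text
t 12.9 p [ 0.5577 -0.074   0.1304] x [-0.004 -0.    -1.   ] y [ 0.703  0.712 -0.003] z [ 0.712 -0.703 -0.003] w 0.0221 F [0.1 0.7 0.2] q [-0.33  0.57  1.67 -0.    0.9   0.45]
w [ 0.5702 -0.0606] r 1.8 ang 68.1
w [ 0.5375 -0.0526] r 33.4 ang 163.4
w [ 0.5609 -0.0272] r 36.0 ang 103.8
w [ 0.5469 -0.0865] r 33.2 ang 227.1
```

View pics/w4.png

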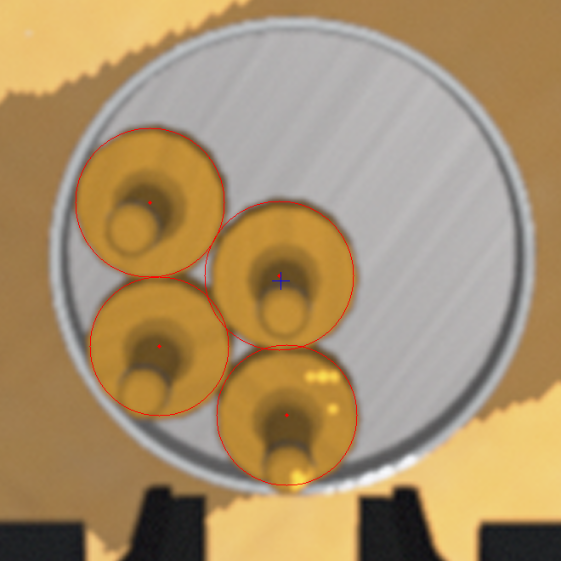

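The picture shows the four weights standing packed together on one side, with the rest of the floor free. My tin centre came from an ellipse fit that ignored perspective, so I refit it on the rim plane.

```bash
cat >> h.py <<'E'
def tinfit():
    from scipy.optimize import least_squares
    c=cam("wrist");im,d=optics.camera("wrist");hsv=cv2.cvtColor(im,cv2.COLOR_BGR2HSV)
    u=pix(c,[*C,.016]);m=cv2.inRange(hsv,(0,0,60),(180,75,255))|cv2.inRange(hsv,(0,0,230),(180,90,255))
    P=[]
    for a in np.arange(0,360,4):   # walk outward along rim-plane rays, last steel pixel
        rr=np.arange(.066,.048,-.0003);X=[C+r*np.array([np.cos(np.radians(a)),np.sin(np.radians(a))]) for r in rr]
        for x in X:
            q=pix(c,[*x,.016]).round().astype(int)
            if 0<=q[1]<400 and m[q[1],q[0]]: P.append(x);break
    P=np.array(P);f=least_squares(lambda t:np.hypot(P[:,0]-t[0],P[:,1]-t[1])-t[2],[*C,.0585],loss="soft_l1",f_scale=.0008)
    print("tin",f.x.round(4),len(P),"rms mm",np.std(f.fun)*1e3);return f.x
E
python3 - <<'E'
from h import *
tinfit()
E
```

```text
tin [ 0.5731 -0.0617  0.0574] 89 rms mm 0.31620542372996285
```

```bash
sed -i 's/^C=np.array.*/C=np.array([.572,-.0625])/' h.py
python3 - <<'E'
from h import *
go([.433,-.276,.16],15)
E
```

```text
t 13.0 p [ 0.5557 -0.0738  0.1285] x [-0.008  0.001 -1.   ] y [ 0.703  0.711 -0.005] z [ 0.711 -0.703 -0.007] w 0.0217 F [ 0.  -0.8  1. ] q [-0.33  0.57  1.68 -0.    0.9   0.45]
   shift now [ -3.08 -23.02   5.47] turn [-1.042e+00 -9.000e-03  1.000e-03] shift after turn [ -3.15 -16.35 -17.09]
```

Request:
{"name": "arm_command", "arguments": {
  "plan": [
    [-2,-4.6,1.1,0,0,0,3],
    [-1,-4.6,1.1,0,0,0,3],
    [0,-4.6,1.1,0,0,0,3],
    [0,-4.6,1.1,0,0,0,3],
    [0,-4.6,1.1,0,0,0,3],
    [0,0,0,-0.174,0,0,3],
    [0,0,0,-0.174,0,0,3],
    [0,0,0,-0.174,0,0,3],
    [0,0,0,-0.174,0,0,3],
    [0,0,0,-0.174,0,0,3],
    [0,0,0,-0.174,0,0,3],
    [0,0,0,0,0,0,3]
  ]
}}

```text
time: 14.5
position: [0.414, -0.2774, 0.1406]
tool_rot: [-0.091, 0.712, 0.114, 0.686]
ft_force: [-0.4, -0.0, 0.5]
grip_width: 0.03
```

```bash
cat >> h.py <<'E'
def one(g,zf=.0135,hi=.02):
    "brass weight on the bench: largest saturated-yellow blob near g -> foot centre"
    c=cam("wrist");im,d=optics.camera("wrist");u=pix(c,[*g,.0135]);k=4
    hsv=cv2.cvtColor(im,cv2.COLOR_BGR2HSV);K,p,Rm=c
    v,uu=np.mgrid[0:400,0:640];P=np.stack([(uu-K[0,2])/K[0,0]*d,(v-K[1,2])/K[1,1]*d,d],-1)@Rm.T+p
    near=np.hypot(P[...,0]-g[0],P[...,1]-g[1])<.05
    f=near&(P[...,2]>.007)&(P[...,2]<hi);t=near&(P[...,2]>.04)&(P[...,2]<.07)
    for n,q in(("foot",f),("knobtop",t)):
        if q.sum()>5:
            cs,_=cv2.findContours(cv2.resize(q.astype(np.uint8)*255,None,fx=4,fy=4,interpolation=cv2.INTER_LINEAR)//128,cv2.RETR_EXTERNAL,cv2.CHAIN_APPROX_NONE)
            (x,y),r=cv2.minEnclosingCircle(max(cs,key=cv2.contourArea));z=.0135 if n=="foot" else .05
            print(n,q.sum(),ray(c,((x+.5)/4-.5,(y+.5)/4-.5),z).round(4),"r px",r/4,"mean",P[q].mean(0).round(4))
    return c,im
E
python3 - <<'E'
from h import *
go([.433,-.276,.16],15)
c,im=one((.433,-.276));cv2.imwrite("pics/w5.png",im)
E
```

```text
t 14.5 p [ 0.414  -0.2774  0.1406] x [-0.041  0.027 -0.999] y [-0.287  0.957  0.038] z [ 0.957  0.288 -0.032] w 0.03 F [-0.4 -0.   0.5] q [-0.81  0.5   1.79 -0.01  0.9  -1.09]
   shift now [-2.01 -0.33  1.8 ] turn [ 0.03  -0.032 -0.037] shift after turn [-1.94 -0.35  1.87]
foot 1054 [ 0.4336 -0.2765  0.0135] r px 21.09763526916504 mean [ 0.4327 -0.2749  0.0134]
knobtop 190 [ 0.4332 -0.2758  0.05  ] r px 8.327653884887695 mean [ 0.4335 -0.2763  0.048 ]
```

View pics/w5.png

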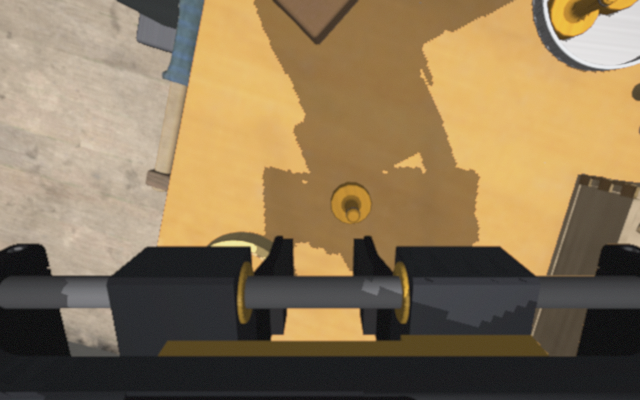

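The wrist view shows the weight at (352,205), between the finger tracks, with the lid box well off to the right. The depth measurement agrees on the position.

Request:
{"name": "arm_command", "arguments": {
  "plan": [
    [3,-0.35,1.85,0.03,-0.032,-0.037,3],
    [4,0,0,0,0,0,3],
    [0,0,0,0,0,0,3]
  ]
}}

```text
time: 14.92
position: [0.4314, -0.2749, 0.0676]
tool_rot: [-0.089, 0.702, 0.088, 0.702]
ft_force: [-0.5, 0.5, -0.5]
grip_width: 0.03
```

Run:
```python
from h import *
go([.4336,-.2762,.023],15)
```

```text
t 14.93 p [ 0.4314 -0.2749  0.0676] x [-0. -0. -1.] y [-0.248  0.969 -0.   ] z [ 0.969  0.248 -0.   ] w 0.03 F [-0.5  0.5 -0.5] q [-0.79  0.63  1.84 -0.    0.67 -1.04]
   shift now [ 4.46 -0.18  0.19] turn [-0.011 -0.     0.   ] shift after turn [ 4.46 -0.18  0.18]
```

Request:
{"name": "arm_command", "arguments": {
  "plan": [
    [2,-0.18,0.18,-0.011,0,0,3],
    [1.8,0,0,0,0,0,3],
    [0.6,0,0,0,0,0,3],
    [0,0,0,0,0,0,0.8],
    [0,0,0,0,0,0,0.8],
    [0,0,0,0,0,0,0.8],
    [0,0,0,0,0,0,0.8]
  ],
  "grip_force": 20
}}

```text
time: 15.8
position: [0.4359, -0.2791, 0.0282]
tool_rot: [-0.093, 0.7, 0.088, 0.703]
ft_force: [0.6, 0.3, -2.0]
grip_width: 0.0102
```

Run:
```python
from h import *
go([*slot(288,.0358),.075],15)
```

```text
t 15.8 p [ 0.4359 -0.2791  0.0282] x [ 0.005 -0.006 -1.   ] y [-0.253  0.967 -0.007] z [0.967 0.253 0.004] w 0.0102 F [ 0.6  0.3 -2. ] q [-0.79  0.7   1.85 -0.    0.58 -1.04]
   shift now [-4.71 13.9  18.88] turn [-0.006  0.004  0.007] shift after turn [-4.68 13.83 18.94]
```

Request:
{"name": "arm_command", "arguments": {
  "plan": [
    [-2,0,0,0,0,0,0.8],
    [-4.5,0,0,0,0.004,0.007,0.8],
    [0,3,4.2,0,0,0,0.8],
    [0,3,4.2,0,0,0,0.8],
    [0,3,4.2,0,0,0,0.8],
    [0,3,4.2,0,0,0,0.8],
    [0,0,0,0,0,0,0.8]
  ]
}}

```text
time: 16.68
position: [0.5721, -0.117, 0.0956]
tool_rot: [-0.089, 0.701, 0.089, 0.702]
ft_force: [0.2, -0.9, -2.0]
grip_width: 0.0104
```

Run:
```python
from h import *
go([*(slot(288,.0358)-.0024*np.array([-.26,.97])),.06],15)
one((.572,-.1),hi=.02)
tinfit()
```

```text
t 16.68 p [ 0.5721 -0.117   0.0956] x [ 0.002 -0.    -1.   ] y [-0.249  0.969 -0.001] z [0.969 0.249 0.002] w 0.0104 F [ 0.2 -0.9 -2. ] q [-0.39  0.64  1.65  0.    0.85 -0.65]
   shift now [3.56 1.46 1.56] turn [-0.01   0.002  0.001] shift after turn [3.56 1.45 1.59]
foot 4216 [ 0.559  -0.0787  0.0135] r px 54.36050033569336 mean [ 0.5591 -0.0795  0.0158]
knobtop 651 [ 0.5698 -0.0616  0.05  ] r px 10.31965160369873 mean [ 0.5585 -0.076   0.0525]
tin [ 0.5729 -0.0618  0.0572] 90 rms mm 1.1760122656987961
```

Request:
{"name": "arm_command", "arguments": {
  "plan": [
    [0,0.75,0.8,-0.01,0.002,0.001,0.8],
    [0,0.7,0.8,0,0,0,0.8],
    [2,0,0,0,0,0,0.8],
    [0,0,0,0,0,0,0.8]
  ]
}}

```text
time: 17.27
position: [0.5803, -0.1025, 0.0748]
tool_rot: [-0.089, 0.703, 0.09, 0.7]
ft_force: [-0.3, -0.2, -1.4]
grip_width: 0.0101
```

```bash
cat >> h.py <<'E'
def tops(z0=.047,z1=.06,z=.053,rad=.06):
    c=cam("wrist");im,d=optics.camera("wrist");K,p,Rm=c
    v,uu=np.mgrid[0:400,0:640];P=np.stack([(uu-K[0,2])/K[0,0]*d,(v-K[1,2])/K[1,1]*d,d],-1)@Rm.T+p
    hsv=cv2.cvtColor(im,cv2.COLOR_BGR2HSV)
    q=(np.hypot(P[...,0]-C[0],P[...,1]-C[1])<rad)&(P[...,2]>z0)&(P[...,2]<z1)&(hsv[...,1]>90)&(hsv[...,0]<36)&(d>0)
    q=cv2.morphologyEx(q.astype(np.uint8),cv2.MORPH_OPEN,np.ones((3,3)))
    n,l,s,ce=cv2.connectedComponentsWithStats(q)
    for i in range(1,n):
        if s[i,4]>40:
            cs,_=cv2.findContours((l==i).astype(np.uint8),cv2.RETR_EXTERNAL,cv2.CHAIN_APPROX_NONE);(x,y),r=cv2.minEnclosingCircle(cs[0])
            print("knob",rep(ray(c,(x,y),z)),"z",np.median(P[l==i][:,2]).round(4),s[i,4],"rpx",round(r,1))
E
python3 - <<'E'
from h import *
go([*(slot(288,.0358)-.0024*np.array([-.26,.97])),.031],15)
tops()
E
```

```text
t 17.27 p [ 0.5803 -0.1025  0.0748] x [-0.005  0.001 -1.   ] y [-0.251  0.968  0.002] z [ 0.968  0.251 -0.005] w 0.0101 F [-0.3 -0.2 -1.4] q [-0.36  0.68  1.64 -0.    0.83 -0.62]
   shift now [4.38 0.25 0.44] turn [-0.008 -0.005 -0.002] shift after turn [4.38 0.26 0.42]
knob [ 0.5601 -0.0274] r 37.0 ang 108.7 z 0.052 387 rpx 11.3
knob [ 0.5368 -0.0526] r 36.5 ang 164.3 z 0.052 371 rpx 11.0
knob [ 0.5699 -0.061 ] r 2.6 ang 144.6 z 0.0519 339 rpx 10.6
knob [ 0.5463 -0.0862] r 34.9 ang 222.7 z 0.0519 337 rpx 10.5
knob [ 0.5768 -0.0914] r 29.3 ang 279.4 z 0.0557 272 rpx 26.5
```

Request:
{"name": "arm_command", "arguments": {
  "plan": [
    [2,0.3,0.45,-0.008,-0.005,-0.002,0.8],
    [1,0,0,0,0,0,0.8],
    [0,0,0,0,0,0,0.8]
  ]
}}

```text
time: 17.7
position: [0.5868, -0.1002, 0.0474]
tool_rot: [-0.093, 0.699, 0.091, 0.704]
ft_force: [-1.2, -0.1, -2.3]
grip_width: 0.0098
```

```bash
sed -i 's/^C=np.array.*/C=np.array([.5725,-.0618])/' h.py
python3 - <<'E'
from h import *
go([.584,-.098,.031],15)
E
```

```text
t 17.7 p [ 0.5868 -0.1002  0.0474] x [ 0.007 -0.002 -1.   ] y [-0.257  0.966 -0.004] z [0.966 0.257 0.006] w 0.0098 F [-1.2 -0.1 -2.3] q [-0.36  0.73  1.64  0.    0.76 -0.62]
   shift now [ 1.64  0.29 -0.23] turn [-0.002  0.006  0.004] shift after turn [ 1.64  0.28 -0.22]
```

Request:
{"name": "arm_command", "arguments": {
  "plan": [
    [0,0.28,-0.15,-0.002,0.006,0.004,0.8],
    [0.4,0,0,0,0,0,0.8],
    [0.4,0,0,0,0,0,0.8],
    [0,0,0,0,0,0,0.8]
  ]
}}

```text
time: 18.2
position: [0.5855, -0.0984, 0.0407]
tool_rot: [-0.093, 0.7, 0.092, 0.702]
ft_force: [-0.2, -0.3, -1.8]
grip_width: 0.0099
```

```bash
python3 - <<'E'
from h import *
go([.584,-.098,.031],15)
E
```

```text
t 18.2 p [ 0.5855 -0.0984  0.0407] x [ 0.003 -0.001 -1.   ] y [-0.259  0.966 -0.001] z [0.966 0.259 0.002] w 0.0099 F [-0.2 -0.3 -1.8] q [-0.35  0.74  1.64  0.    0.76 -0.62]
   shift now [ 0.97  0.08 -0.14] turn [-0.     0.002  0.001] shift after turn [ 0.97  0.08 -0.14]
```

Request:
{"name": "arm_command", "arguments": {
  "plan": [
    [0.3,0,0,0,0.002,0,0.8],
    [0.3,0,0,0,0,0,0.8],
    [0.2,0,0,0,0,0,0.8],
    [0,0,0,0,0,0,0.8]
  ]
}}

```text
time: 18.7
position: [0.5856, -0.0984, 0.0321]
tool_rot: [-0.093, 0.701, 0.092, 0.701]
ft_force: [-0.0, 0.6, -2.0]
grip_width: 0.0098
```

```bash
python3 - <<'E'
from h import *
go([.584,-.098,.031],15)
tops()
E
```

```text
t 18.7 p [ 0.5856 -0.0984  0.0321] x [ 0.    -0.001 -1.   ] y [-0.259  0.966 -0.001] z [0.966 0.259 0.   ] w 0.0098 F [-0.   0.6 -2. ] q [-0.35  0.75  1.65 -0.    0.74 -0.61]
   shift now [ 0.11  0.08 -0.14] turn [-0.     0.     0.001] shift after turn [ 0.11  0.08 -0.14]
knob [ 0.5603 -0.0274] r 36.5 ang 109.5 z 0.052 646 rpx 14.5
knob [ 0.537  -0.0526] r 36.6 ang 165.4 z 0.052 606 rpx 14.4
knob [ 0.57   -0.0607] r 2.8 ang 156.2 z 0.0519 548 rpx 13.5
knob [ 0.5466 -0.0857] r 35.3 ang 222.6 z 0.0519 515 rpx 13.5
knob [ 0.5846 -0.0955] r 35.8 ang 289.7 z 0.0534 379 rpx 12.9
```

Request:
{"name": "arm_command", "arguments": {
  "plan": [
    [0.15,0,0,0,0,0,0.8],
    [0,0,-0.2,0,0,0,0.8],
    [0,0,-0.18,0,0,0,0.8],
    [0,0,0,0,0,0,0.8]
  ]
}}

```text
time: 19.25
position: [0.5818, -0.0996, 0.0308]
tool_rot: [-0.093, 0.701, 0.092, 0.701]
ft_force: [0.3, -0.5, -2.1]
grip_width: 0.0101
```

```bash
python3 - <<'E'
from h import *
go([.584,-.098,.031],15)
tops()
E
```

```text
t 19.25 p [ 0.5818 -0.0996  0.0308] x [ 0.001 -0.002 -1.   ] y [-0.259  0.966 -0.002] z [0.966 0.259 0.001] w 0.0101 F [ 0.3 -0.5 -2.1] q [-0.36  0.75  1.66 -0.    0.73 -0.62]
   shift now [-0.02  0.1   0.25] turn [0.    0.001 0.002] shift after turn [-0.02  0.1   0.25]
knob [ 0.5602 -0.0274] r 36.5 ang 109.6 z 0.052 650 rpx 14.7
knob [ 0.537  -0.0525] r 36.7 ang 165.3 z 0.052 624 rpx 14.4
knob [ 0.5699 -0.0609] r 2.7 ang 160.0 z 0.052 548 rpx 13.6
knob [ 0.5466 -0.0858] r 35.3 ang 222.8 z 0.0519 533 rpx 13.6
knob [ 0.5807 -0.0961] r 35.3 ang 283.4 z 0.0521 368 rpx 12.9
```

Request:
{"name": "arm_command", "arguments": {
  "plan": [
    [0,0,0,0,0,0,2.2],
    [0,0,0,0,0,0,2.2],
    [-3,0,0,0,0,0,2.2],
    [-5,0,0,0,0,0,2.2],
    [-3,4,0,0,0,0,3],
    [-1,5.4,-0.3,0,0,0,3],
    [0,5.4,-0.3,0,0,0,3],
    [0,5.4,-0.3,0,0,0,3],
    [0,5.4,-0.3,0,0,0,3],
    [0,5.4,-0.3,0,0,0,3],
    [0,5,-0.3,0,0,0,3]
  ]
}}

```text
time: 20.68
position: [0.476, 0.2496, 0.1569]
tool_rot: [-0.091, 0.696, 0.088, 0.707]
ft_force: [0.4, 1.5, 0.7]
grip_width: 0.0299
```

Request:
{"name": "arm_command", "arguments": {
  "plan": [
    [-0.2,0,0,0.166,0,0,3],
    [-0.2,0,0,0.166,0,0,3],
    [-0.2,0,0,0.166,0,0,3],
    [-0.2,0,0,0.166,0,0,3],
    [-0.2,0,0,0.166,0,0,3],
    [-0.2,0,0,0.166,0,0,3],
    [0,0,0,0,0,0,3]
  ]
}}

```text
time: 21.55
position: [0.4737, 0.2551, 0.1711]
tool_rot: [0.266, 0.649, -0.261, 0.663]
ft_force: [-0.8, 1.1, 0.2]
grip_width: 0.0299
```

```bash
python3 - <<'E'
from h import *
go([.47,.245,.1],-42)
one((.47,.245))
E
```

```text
t 21.55 p [0.4737 0.2551 0.1711] x [ 0.02 -0.   -1.  ] y [0.692 0.722 0.014] z [ 0.721 -0.692  0.015] w 0.0299 F [-0.8  1.1  0.2] q [ 0.29  0.47  1.72 -0.01  0.93  1.06]
   shift now [ 7.1  -1.08  0.33] turn [-0.032  0.015 -0.014] shift after turn [ 7.11 -0.99  0.4 ]
foot 870 [0.4719 0.2481 0.0135] r px 19.183805465698242 mean [0.4728 0.2492 0.0134]
knobtop 150 [0.4723 0.2483 0.05  ] r px 7.551928520202637 mean [0.4719 0.2478 0.0482]
```

Request:
{"name": "arm_command", "arguments": {
  "plan": [
    [4,-0.6,0.37,-0.032,0.015,-0.014,3],
    [4.5,0,0,0,0,0,3],
    [2,0,0,0,0,0,3],
    [0,0,0,0,0,0,3]
  ]
}}

```text
time: 22.1
position: [0.4752, 0.2486, 0.0646]
tool_rot: [0.25, 0.661, -0.248, 0.663]
ft_force: [0.3, -0.1, 0.1]
grip_width: 0.0303
```

Run:
```python
from h import *
go([.472,.248,.023],-42)
```

```text
t 22.1 p [0.4752 0.2486 0.0646] x [ 0.004  0.001 -1.   ] y [0.66  0.752 0.004] z [ 0.752 -0.66   0.002] w 0.0303 F [ 0.3 -0.1  0.1] q [0.27 0.65 1.79 0.   0.7  0.99]
   shift now [ 4.16 -0.27 -0.21] turn [ 0.013  0.002 -0.004] shift after turn [ 4.16 -0.26 -0.19]
```

Request:
{"name": "arm_command", "arguments": {
  "plan": [
    [2,-0.26,-0.2,0.013,0.002,-0.004,3],
    [1.6,0,0,0,0,0,3],
    [0.4,0,0,0,0,0,3],
    [0,0,0,0,0,0,0.8],
    [0,0,0,0,0,0,0.8],
    [0,0,0,0,0,0,0.8],
    [0,0,0,0,0,0,0.8]
  ]
}}

```text
time: 22.98
position: [0.4754, 0.2494, 0.0277]
tool_rot: [0.254, 0.658, -0.25, 0.663]
ft_force: [0.5, 0.3, -0.9]
grip_width: 0.0101
```

Run:
```python
from h import *
go([*slot(45,.036),.095],-42)
```

```text
t 22.98 p [0.4754 0.2494 0.0277] x [ 0.008  0.002 -1.   ] y [0.666 0.746 0.007] z [ 0.746 -0.666  0.004] w 0.0101 F [ 0.5  0.3 -0.9] q [ 0.27  0.72  1.8  -0.    0.62  1.  ]
   shift now [ -6.7  -13.11  28.2 ] turn [ 0.004  0.004 -0.007] shift after turn [ -6.73 -13.04  28.22]
```

Request:
{"name": "arm_command", "arguments": {
  "plan": [
    [-2,0,0,0,0.004,-0.007,0.8],
    [-4.8,0,0,0,0,0,0.8],
    [0,-2.1,4.6,0,0,0,0.8],
    [0,-2.1,4.6,0,0,0,0.8],
    [0,-2.1,4.6,0,0,0,0.8],
    [0,-2.1,4.6,0,0,0,0.8],
    [0,-2.1,4.6,0,0,0,0.8],
    [0,0,0,0,0,0,0.8]
  ]
}}

```text
time: 23.98
position: [0.5816, 0.0111, 0.0982]
tool_rot: [0.25, 0.659, -0.251, 0.663]
ft_force: [0.5, 0.2, -1.6]
grip_width: 0.0099
```

Run:
```python
from h import *
go([*slot(45,.036),.06],-42)
tops(z1=.15)
```

```text
t 23.98 p [0.5816 0.0111 0.0982] x [ 0.004 -0.003 -1.   ] y [0.663 0.749 0.001] z [ 0.749 -0.663  0.005] w 0.0099 F [ 0.5  0.2 -1.6] q [-0.17  0.64  1.65 -0.    0.85  0.55]
   shift now [ 3.84 -2.47  4.35] turn [ 0.008  0.005 -0.001] shift after turn [ 3.82 -2.43  4.39]
knob [ 0.536  -0.0502] r 38.3 ang 162.4 z 0.0521 111 rpx 7.6
```

Request:
{"name": "arm_command", "arguments": {
  "plan": [
    [0,-1.1,2.15,0.008,0.005,0,0.8],
    [0,-1.1,2.15,0,0,0,0.8],
    [2,0,0,0,0,0,0.8],
    [0,0,0,0,0,0,0.8]
  ]
}}

```text
time: 24.52
position: [0.5944, -0.0301, 0.0767]
tool_rot: [0.252, 0.664, -0.251, 0.658]
ft_force: [-0.8, 0.5, -1.3]
grip_width: 0.0102
```

Run:
```python
from h import *
go([*slot(45,.0385),.045],-42)
tops(z1=.12)
```

```text
t 24.52 p [ 0.5944 -0.0301  0.0767] x [-0.008  0.004 -1.   ] y [ 0.665  0.747 -0.002] z [ 0.747 -0.665 -0.009] w 0.0102 F [-0.8  0.5 -1.3] q [-0.24  0.69  1.62  0.    0.85  0.49]
   shift now [3.16 0.03 0.72] turn [ 0.006 -0.009  0.002] shift after turn [3.17 0.02 0.69]
knob [ 0.5911 -0.0328] r 34.4 ang 57.3 z 0.0636 1819 rpx 30.6
```

Request:
{"name": "arm_command", "arguments": {
  "plan": [
    [1.8,0,0.7,0.006,-0.009,0.002,0.8],
    [0,0,0,0,0,0,0.8]
  ]
}}

```text
time: 24.82
position: [0.6017, -0.0343, 0.061]
tool_rot: [0.253, 0.658, -0.253, 0.662]
ft_force: [0.3, 0.1, -1.6]
grip_width: 0.0099
```

Run:
```python
from h import *
o,M=state()
z=o["position"][2]-.0277+.05;print(z)
tops(z0=z-.008,z1=z+.006,z=z)
tops()
go([*slot(45,.0385),.045],-42)
```

```text
t 24.82 p [ 0.6017 -0.0343  0.061 ] x [ 0.005 -0.002 -1.   ] y [0.668 0.744 0.002] z [ 0.744 -0.668  0.005] w 0.0099 F [ 0.3  0.1 -1.6] q [-0.24  0.71  1.62 -0.    0.81  0.49]
0.08326911187047507
knob [ 0.6032 -0.0331] r 42.0 ang 43.1 z 0.0807 51 rpx 6.6
knob [ 0.6085 -0.0276] r 49.6 ang 43.5 z 0.0485 857 rpx 24.5
knob [ 0.5721 -0.0619] r 0.4 ang 199.4 z 0.0521 167 rpx 8.9
t 24.93 p [ 0.6027 -0.0344  0.0622] x [ 0.008 -0.002 -1.   ] y [0.668 0.744 0.004] z [ 0.744 -0.668  0.008] w 0.0102 F [-0.1 -0.4 -2. ] q [-0.24  0.71  1.61 -0.    0.81  0.49]
   shift now [ 1.72 -0.22 -0.22] turn [ 0.001  0.008 -0.004] shift after turn [ 1.72 -0.22 -0.21]
```

Request:
{"name": "arm_command", "arguments": {
  "plan": [
    [0.5,-0.3,-0.2,0,0.008,-0.004,0.8],
    [0.5,0,0,0,0,0,0.8],
    [0,0,0,0,0,0,0.8]
  ]
}}

```text
time: 25.3
position: [0.5997, -0.035, 0.0534]
tool_rot: [0.253, 0.66, -0.253, 0.661]
ft_force: [-0.1, -0.9, -1.2]
grip_width: 0.0103
```

Run:
```python
from h import *
go([*slot(45,.037),.031],-42)
```

```text
t 25.3 p [ 0.5997 -0.035   0.0534] x [ 0.001 -0.    -1.   ] y [0.668 0.745 0.   ] z [ 0.745 -0.668  0.001] w 0.0103 F [-0.1 -0.9 -1.2] q [-0.24  0.72  1.62 -0.    0.79  0.49]
   shift now [ 2.24 -0.12 -0.04] turn [ 0.002  0.001 -0.   ] shift after turn [ 2.24 -0.12 -0.03]
```

Foot bottom is now at about 26 mm. I lower further in small steps.

Request:
{"name": "arm_command", "arguments": {
  "plan": [
    [0.5,-0.1,0,0,0,0,0.8],
    [0.4,0,0,0,0,0,0.8],
    [0.25,0,0,0,0,0,0.8],
    [0,0,0,0,0,0,0.8]
  ]
}}

```text
time: 25.8
position: [0.6001, -0.0358, 0.0419]
tool_rot: [0.253, 0.659, -0.253, 0.662]
ft_force: [0.2, -0.5, -2.0]
grip_width: 0.0103
```

Run:
```python
from h import *
go([*slot(45,.037),.031],-42)
```

```text
t 25.8 p [ 0.6001 -0.0358  0.0419] x [ 0.003 -0.001 -1.   ] y [0.668 0.744 0.002] z [ 0.744 -0.668  0.003] w 0.0103 F [ 0.2 -0.5 -2. ] q [-0.25  0.74  1.63  0.    0.77  0.49]
   shift now [ 1.09 -0.08 -0.12] turn [ 0.002  0.003 -0.002] shift after turn [ 1.09 -0.08 -0.12]
```

Request:
{"name": "arm_command", "arguments": {
  "plan": [
    [0.3,-0.03,-0.1,0,0.003,-0.002,0.8],
    [0.25,0,0,0,0,0,0.8],
    [0.25,0,0,0,0,0,0.8],
    [0.15,0,0,0,0,0,0.8],
    [0,0,0,0,0,0,0.8]
  ]
}}

```text
time: 26.42
position: [0.5994, -0.0352, 0.0315]
tool_rot: [0.253, 0.66, -0.253, 0.66]
ft_force: [1.2, 0.8, -1.5]
grip_width: 0.0104
```

Run:
```python
from h import *
go([*slot(45,.037),.031],-42)
tops()
```

```text
t 26.43 p [ 0.5994 -0.0352  0.0315] x [ 0.  0. -1.] y [0.668 0.744 0.   ] z [ 0.744 -0.668  0.   ] w 0.0104 F [ 1.2  0.8 -1.5] q [-0.24  0.76  1.63  0.    0.75  0.49]
   shift now [ 0.05 -0.08 -0.03] turn [ 0.002  0.    -0.   ] shift after turn [ 0.05 -0.08 -0.03]
knob [ 0.6008 -0.0344] r 39.4 ang 44.0 z 0.0512 52 rpx 6.6
knob [ 0.5751 -0.0567] r 5.7 ang 63.3 z 0.0499 75 rpx 7.6
```

Request:
{"name": "arm_command", "arguments": {
  "plan": [
    [0.1,0,0,0,0,0,0.8],
    [0,0,-0.15,0,0,0,0.8],
    [0,0,-0.12,0,0,0,0.8],
    [0,0,0,0,0,0,0.8]
  ]
}}

```text
time: 26.98
position: [0.5978, -0.0335, 0.0307]
tool_rot: [0.253, 0.66, -0.253, 0.661]
ft_force: [0.4, 0.6, -1.9]
grip_width: 0.01
```

Run:
```python
from h import *
go([*slot(48,.037),.031],-42)
```

```text
t 26.98 p [ 0.5978 -0.0335  0.0307] x [ 0.002 -0.    -1.   ] y [0.668 0.744 0.001] z [ 0.744 -0.668  0.001] w 0.01 F [ 0.4  0.6 -1.9] q [-0.24  0.76  1.63  0.    0.75  0.49]
   shift now [-0.03 -0.09  0.01] turn [ 0.002  0.001 -0.001] shift after turn [-0.03 -0.09  0.01]
```

Request:
{"name": "arm_command", "arguments": {
  "plan": [
    [0,0,0,0,0,0,2.2],
    [0,0,0,0,0,0,2.2],
    [-3,0,0,0,0,0,2.2],
    [-5,-2,0,0,0,0,2.2],
    [-2,-1,0,-0.18,0,0,2.2],
    [-0.1,0,0,-0.18,0,0,2.2],
    [-0.1,0,0,-0.18,0,0,2.2],
    [-0.1,0,0,-0.18,0,0,2.2],
    [-0.1,0,0,-0.18,0,0,2.2],
    [-0.1,0,0,-0.18,0,0,2.2],
    [-0.1,0,0,-0.18,0,0,2.2],
    [-0.1,0,0,-0.18,0,0,2.2]
  ]
}}

```text
time: 28.48
position: [0.5744, -0.0571, 0.143]
tool_rot: [-0.261, 0.658, 0.261, 0.656]
ft_force: [-0.7, -0.4, -0.6]
grip_width: 0.0221
```

Request:
{"name": "arm_command", "arguments": {
  "plan": [
    [-0.1,0,0,-0.18,0,0,2.2],
    [-0.1,0,0,-0.18,0,0,2.2],
    [-0.1,0,0,-0.18,0,0,2.2],
    [0,0,0,0,0,0,2.2]
  ]
}}

```text
time: 28.98
position: [0.5732, -0.0571, 0.1467]
tool_rot: [-0.431, 0.561, 0.432, 0.559]
ft_force: [0.0, 0.9, 0.1]
grip_width: 0.0221
```

Run:
```python
from h import *
go([.575,-.06,.14],76)
tops();tinfit()
```

```text
t 28.98 p [ 0.5732 -0.0571  0.1467] x [-0.004 -0.001 -1.   ] y [-0.967  0.255  0.003] z [ 0.255  0.967 -0.002] w 0.0221 F [0.  0.9 0.1] q [-0.29  0.56  1.63 -0.    0.96 -1.6 ]
   shift now [ 0.67 -0.25 -0.24] turn [-0.013 -0.002 -0.003] shift after turn [ 0.67 -0.24 -0.24]
knob [ 0.5354 -0.0535] r 38.1 ang 167.5 z 0.052 182 rpx 7.6
knob [ 0.5589 -0.0283] r 36.2 ang 112.1 z 0.0518 174 rpx 7.6
knob [ 0.5451 -0.0872] r 37.4 ang 222.8 z 0.0517 177 rpx 7.5
knob [ 0.5687 -0.062 ] r 3.8 ang 183.3 z 0.0518 167 rpx 7.6
knob [ 0.5929 -0.0374] r 31.8 ang 50.1 z 0.0516 161 rpx 7.3
knob [ 0.5792 -0.0973] r 36.1 ang 280.7 z 0.0517 168 rpx 7.3
tin [ 0.5723 -0.062   0.0574] 89 rms mm 2.0892491279622245
```

Request:
{"name": "arm_command", "arguments": {
  "plan": [
    [0,1,5.3,-0.013,0,-0.003,3],
    [0,1,5.3,0,0,0,3],
    [0,1,5.3,0,0,0,3],
    [0,1,5.3,0,0,0,3],
    [0,1,5.3,0,0,0,3],
    [1,1,5.2,0,0,0,3],
    [0,0,0,0,0,0,3]
  ]
}}

```text
time: 29.95
position: [0.598, 0.2729, 0.1355]
tool_rot: [-0.43, 0.562, 0.428, 0.562]
ft_force: [0.3, -0.2, 1.1]
grip_width: 0.0301
```

Run:
```python
from h import *
go([.595,.268,.1],75)
one((.595,.268))
```

```text
t 29.95 p [0.598  0.2729 0.1355] x [ 0.003 -0.002 -1.   ] y [-0.965  0.264 -0.003] z [ 0.264  0.965 -0.002] w 0.0301 F [ 0.3 -0.2  1.1] q [ 0.26  0.67  1.42 -0.    1.05 -1.04]
   shift now [ 3.55  0.17 -0.54] turn [-0.005 -0.002  0.003] shift after turn [ 3.55  0.16 -0.55]
foot 1101 [0.5952 0.2685 0.0135] r px 21.579715728759766 mean [0.5936 0.2691 0.0133]
knobtop 196 [0.5948 0.2686 0.05  ] r px 8.531217575073242 mean [0.5954 0.2686 0.0479]
```

Request:
{"name": "arm_command", "arguments": {
  "plan": [
    [4,0,-0.5,-0.005,-0.002,0.003,3],
    [3,0,0,0,0,0,3],
    [0,0,0,0,0,0,3]
  ]
}}

```text
time: 30.38
position: [0.5983, 0.2624, 0.0659]
tool_rot: [-0.429, 0.562, 0.427, 0.563]
ft_force: [-0.5, -0.4, 0.7]
grip_width: 0.03
```

Run:
```python
from h import *
go([.5966,.2681,.023],75)
one((.595,.268))
```

```text
t 30.38 p [0.5983 0.2624 0.0659] x [ 0.002 -0.002 -1.   ] y [-0.964  0.266 -0.003] z [ 0.266  0.964 -0.001] w 0.03 F [-0.5 -0.4  0.7] q [ 0.24  0.76  1.47 -0.    0.91 -1.06]
   shift now [4.28 0.33 0.51] turn [-0.007 -0.001  0.003] shift after turn [4.29 0.31 0.51]
foot 1801 [0.5951 0.2685 0.0135] r px 27.800100326538086 mean [0.5928 0.269  0.0133]
knobtop 592 [0.5942 0.2687 0.05  ] r px 11.852487564086914 mean [0.5937 0.2666 0.0548]
```

Request:
{"name": "arm_command", "arguments": {
  "plan": [
    [2,0.3,0.5,-0.007,0,0.003,3],
    [1.6,0,0,0,0,0,3],
    [0.5,0,0,0,0,0,3],
    [0,0,0,0,0,0,0.8],
    [0,0,0,0,0,0,0.8],
    [0,0,0,0,0,0,0.8],
    [0,0,0,0,0,0,0.8]
  ]
}}

```text
time: 31.3
position: [0.6007, 0.2683, 0.0274]
tool_rot: [-0.431, 0.559, 0.429, 0.564]
ft_force: [0.4, -0.3, -0.8]
grip_width: 0.0104
```

Run:
```python
from h import *
go([.6059,-.0709,.095],75)
tops(z0=.04,z1=.07,z=.05,rad=.5)
```

```text
t 31.3 p [0.6007 0.2683 0.0274] x [ 0.008  0.001 -1.   ] y [-0.965  0.26  -0.008] z [0.26  0.965 0.003] w 0.0104 F [ 0.4 -0.3 -0.8] q [ 0.25  0.81  1.48 -0.    0.84 -1.06]
   shift now [ -6.8   -9.38 -32.59] turn [-0.002  0.003  0.008] shift after turn [ -6.76  -9.28 -32.63]
knob [0.5955 0.269 ] r 331.6 ang 86.0 z 0.049 426 rpx 13.2
```

Request:
{"name": "arm_command", "arguments": {
  "plan": [
    [-2,0,0,0,0,0,0.8],
    [-5.2,0,0,0,0,0,0.8],
    [0,-1.4,-4.9,0,0,0,0.8],
    [0,-1.4,-4.9,0,0,0,0.8],
    [0,-1.4,-4.9,0,0,0,0.8],
    [0,-1.4,-4.9,0,0,0,0.8],
    [0,-1.4,-4.9,0,0,0,0.8],
    [0,-1.4,-4.9,0,0,0,0.8],
    [0,0,0,0,0,0,0.8]
  ]
}}

```text
time: 32.48
position: [0.6114, -0.0458, 0.1148]
tool_rot: [-0.437, 0.553, 0.425, 0.568]
ft_force: [0.6, 0.4, -1.3]
grip_width: 0.01
```

Run:
```python
from h import *
go([.6098,-.0719,.06],75)
tops()
```

```text
t 32.48 p [ 0.6114 -0.0458  0.1148] x [ 0.028 -0.001 -1.   ] y [-0.966  0.257 -0.027] z [0.257 0.967 0.006] w 0.01 F [ 0.6  0.4 -1.3] q [-0.26  0.64  1.58  0.01  0.9  -1.58]
   shift now [ 5.48 -0.36 -2.6 ] turn [0.002 0.006 0.027] shift after turn [ 5.48 -0.52 -2.56]
knob [ 0.536  -0.0529] r 37.6 ang 166.4 z 0.0519 269 rpx 9.4
knob [ 0.5594 -0.0278] r 36.4 ang 111.1 z 0.0518 248 rpx 9.1
knob [ 0.5456 -0.0867] r 36.7 ang 222.8 z 0.0518 255 rpx 9.3
knob [ 0.5694 -0.0616] r 3.1 ang 175.7 z 0.0518 232 rpx 8.8
knob [ 0.5933 -0.0372] r 32.2 ang 49.7 z 0.0517 229 rpx 8.6
knob [ 0.5796 -0.0966] r 35.5 ang 281.6 z 0.0517 225 rpx 8.5
```

Request:
{"name": "arm_command", "arguments": {
  "plan": [
    [0,-0.4,-1.3,0,0.005,0.02,0.8],
    [1,0,-1.25,0,0,0,0.8],
    [1,0,0,0,0,0,0.8],
    [0,0,0,0,0,0,0.8]
  ]
}}

```text
time: 33.02
position: [0.6078, -0.0675, 0.094]
tool_rot: [-0.433, 0.558, 0.432, 0.561]
ft_force: [-1.0, 0.1, -1.7]
grip_width: 0.0101
```

Run:
```python
from h import *
go([.6098,-.0719,.06],75)
o=robot.get_obs();z=o["position"][2]+.0226;tops(z0=z-.01,z1=z+.006,z=z,rad=.1)
tops()
```

```text
t 33.02 p [ 0.6078 -0.0675  0.094 ] x [ 0.004  0.002 -1.   ] y [-0.968  0.251 -0.004] z [0.251 0.968 0.003] w 0.0101 F [-1.   0.1 -1.7] q [-0.29  0.67  1.58  0.    0.89 -1.61]
   shift now [ 3.4  -0.29 -0.38] turn [0.008 0.003 0.004] shift after turn [ 3.4  -0.31 -0.37]
knob [ 0.6011 -0.0664] r 29.0 ang 350.8 z 0.1155 493 rpx 14.8
knob [ 0.5361 -0.0537] r 37.3 ang 167.4 z 0.0519 311 rpx 10.1
knob [ 0.5595 -0.0284] r 35.9 ang 111.2 z 0.0519 303 rpx 10.0
knob [ 0.5457 -0.087 ] r 36.8 ang 223.3 z 0.0519 304 rpx 9.9
knob [ 0.5692 -0.062 ] r 3.3 ang 183.2 z 0.0518 281 rpx 9.6
knob [ 0.5935 -0.0378] r 31.9 ang 48.9 z 0.0519 277 rpx 9.5
knob [ 0.5799 -0.097 ] r 36.0 ang 281.8 z 0.0518 273 rpx 9.5
```

Request:
{"name": "arm_command", "arguments": {
  "plan": [
    [1.5,-0.3,-0.38,0.004,0,0,0.8],
    [1.5,0,0,0,0,0,0.8],
    [1,0,0,0,0,0,0.8],
    [0,0,0,0,0,0,0.8]
  ]
}}

```text
time: 33.62
position: [0.6105, -0.0715, 0.0514]
tool_rot: [-0.433, 0.558, 0.431, 0.562]
ft_force: [-0.3, -0.4, -0.7]
grip_width: 0.0096
```

Run:
```python
from h import *
go([.6098,-.0719,.049],75)
o=robot.get_obs();z=o["position"][2]+.0226;tops(z0=z-.004,z1=z+.006,z=z,rad=.1)
tops()
c=cam("wrist");im,d=optics.camera("wrist");cv2.imwrite("pics/w6.png",im)
```

```text
t 33.62 p [ 0.6105 -0.0715  0.0514] x [ 0.005  0.001 -1.   ] y [-0.967  0.254 -0.005] z [0.254 0.967 0.003] w 0.0096 F [-0.3 -0.4 -0.7] q [-0.3   0.74  1.59  0.    0.81 -1.62]
   shift now [ 0.24  0.06 -0.06] turn [0.005 0.003 0.004] shift after turn [ 0.24  0.06 -0.06]
knob [ 0.6054 -0.0708] r 34.1 ang 344.7 z 0.0731 414 rpx 13.2
knob [ 0.5363 -0.0535] r 37.2 ang 167.1 z 0.0521 504 rpx 12.9
knob [ 0.5594 -0.0285] r 35.8 ang 111.4 z 0.0519 482 rpx 12.7
knob [ 0.5459 -0.0869] r 36.6 ang 223.3 z 0.0519 484 rpx 12.7
knob [ 0.5692 -0.0619] r 3.3 ang 181.4 z 0.0518 442 rpx 12.1
knob [ 0.5934 -0.0378] r 31.8 ang 48.9 z 0.0518 409 rpx 11.9
knob [ 0.5796 -0.0969] r 35.8 ang 281.4 z 0.052 400 rpx 11.7
knob [ 0.6045 -0.0709] r 33.3 ang 344.2 z 0.0536 197 rpx 11.1
```

View pics/w6.png

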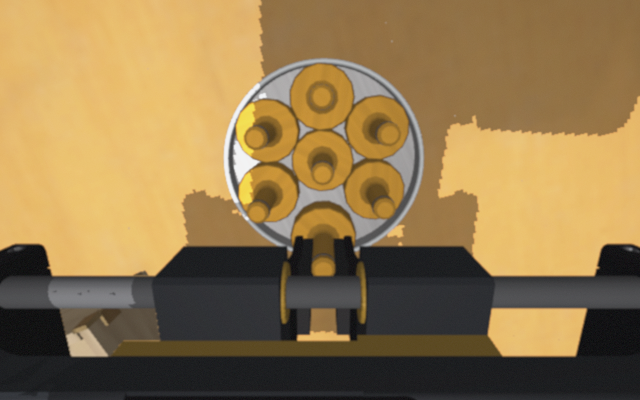

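The picture shows the six weights in place and the seventh held over the open slot at the bottom. Its foot edge is at about (324,202), and the middle foot's lower edge is at about (322,190).

Run:
```python
from h import *
c=cam("wrist");im=cv2.imread("pics/w6.png")
for v in range(184,210): print(v,im[v,324], end=";")
print()
zf=.0514-.0274+.0128
for v in (200,202,204): print(v,ray(c,(324,v),zf).round(4))
for v in (188,190,192): print(v,ray(c,(324,v),.0158).round(4))
cv2.imwrite("pics/w6b.png",cv2.resize(im[50:260,210:440],None,fx=3.4,fy=2.8,interpolation=cv2.INTER_CUBIC))
# left/right edges of held foot
hsv=cv2.cvtColor(im,cv2.COLOR_BGR2HSV)
```

```text
184 [ 46 116 158];185 [ 51 131 179];186 [ 51 136 186];187 [ 54 139 190];188 [ 51 135 186];189 [ 58 126 170];190 [101 128 151];191 [149 153 159];192 [169 169 171];193 [171 171 172];194 [171 171 173];195 [171 172 173];196 [169 170 172];197 [169 169 172];198 [170 171 172];199 [163 165 168];200 [131 138 145];201 [ 80  99 115];202 [42 75 97];203 [32 72 96];204 [34 74 98];205 [34 74 98];206 [ 36  75 100];207 [ 37  83 110];208 [ 40  99 134];209 [ 50 125 168];
200 [ 0.5877 -0.0656  0.0368]
202 [ 0.5887 -0.0659  0.0368]
204 [ 0.5898 -0.0662  0.0368]
188 [ 0.5865 -0.0652  0.0158]
190 [ 0.5877 -0.0655  0.0158]
192 [ 0.5889 -0.0658  0.0158]
```

View pics/w6b.png

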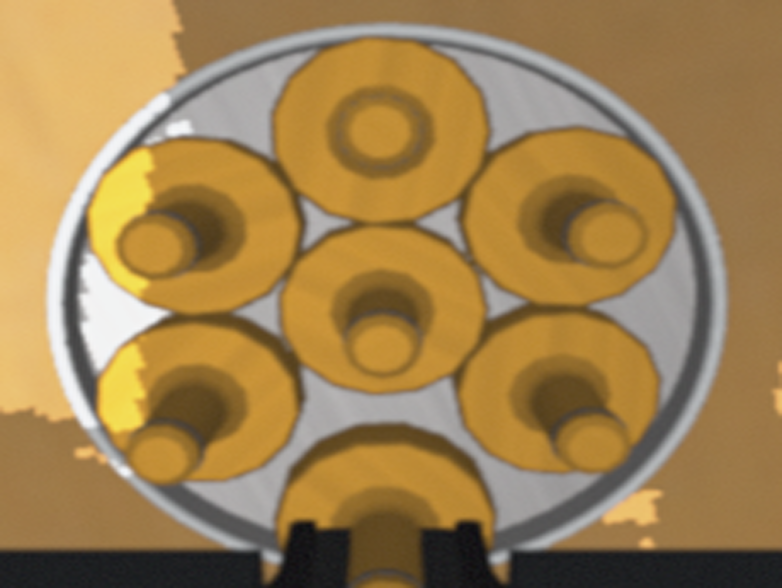

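The enlarged crop shows the gap evenly open, with the held foot about 2 mm too far outward. I correct that and lower gently.

Request:
{"name": "arm_command", "arguments": {
  "plan": [
    [0.2,0.2,-0.06,0,0,0,0.8],
    [0.3,0,0,0,0,0,0.8],
    [0,0,0,0,0,0,0.8]
  ]
}}

```text
time: 34.15
position: [0.6102, -0.0721, 0.0489]
tool_rot: [-0.434, 0.557, 0.43, 0.563]
ft_force: [1.1, 0.3, -1.9]
grip_width: 0.0099
```

Run:
```python
from h import *
go([.6085,-.0718,.0464],75)
o=robot.get_obs();z=o["position"][2]+.0226;tops(z0=z-.004,z1=z+.006,z=z,rad=.1)
```

```text
t 34.15 p [ 0.6102 -0.0721  0.0489] x [ 0.01 -0.   -1.  ] y [-0.967  0.254 -0.01 ] z [0.254 0.967 0.002] w 0.0099 F [ 1.1  0.3 -1.9] q [-0.3   0.74  1.59  0.    0.8  -1.62]
   shift now [ 0.24  0.17 -0.01] turn [0.005 0.002 0.01 ] shift after turn [ 0.25  0.17 -0.01]
knob [ 0.6049 -0.0714] r 33.8 ang 343.5 z 0.0706 417 rpx 13.2
```

Request:
{"name": "arm_command", "arguments": {
  "plan": [
    [0.2,0.17,0,0,0,0.003,0.8],
    [0.3,0,0,0,0,0,0.8],
    [0,0,0,0,0,0,0.8]
  ]
}}

```text
time: 34.58
position: [0.6087, -0.0717, 0.0438]
tool_rot: [-0.433, 0.558, 0.43, 0.562]
ft_force: [-0.1, -1.1, -1.3]
grip_width: 0.0102
```

Run:
```python
from h import *
go([.6085,-.0718,.0434],75)
o=robot.get_obs();z=o["position"][2]+.0226;tops(z0=z-.004,z1=z+.006,z=z,rad=.1)
```

```text
t 34.58 p [ 0.6087 -0.0717  0.0438] x [ 0.008  0.    -1.   ] y [-0.967  0.254 -0.007] z [0.254 0.967 0.002] w 0.0102 F [-0.1 -1.1 -1.3] q [-0.3   0.75  1.6   0.    0.79 -1.62]
   shift now [ 0.04  0.02 -0.01] turn [0.005 0.002 0.007] shift after turn [ 0.04  0.02 -0.01]
knob [ 0.6035 -0.071 ] r 32.3 ang 343.5 z 0.0655 412 rpx 13.2
```

Request:
{"name": "arm_command", "arguments": {
  "plan": [
    [0.15,0,0,0,0,0,0.8],
    [0.15,0,0,0,0,0,0.8],
    [0,0,0,0,0,0,0.8]
  ]
}}

```text
time: 35.0
position: [0.6088, -0.0717, 0.0407]
tool_rot: [-0.433, 0.558, 0.43, 0.562]
ft_force: [-0.9, 0.1, -2.0]
grip_width: 0.0101
```

Run:
```python
from h import *
go([.6085,-.0718,.0404],75)
o=robot.get_obs();z=o["position"][2]+.0226;tops(z0=z-.004,z1=z+.006,z=z,rad=.1)
```

```text
t 35.0 p [ 0.6088 -0.0717  0.0407] x [ 0.008  0.    -1.   ] y [-0.967  0.254 -0.008] z [0.254 0.967 0.002] w 0.0101 F [-0.9  0.1 -2. ] q [-0.3   0.75  1.6   0.    0.78 -1.62]
   shift now [ 0.03  0.03 -0.01] turn [0.005 0.002 0.008] shift after turn [ 0.03  0.03 -0.02]
knob [ 0.6036 -0.071 ] r 32.5 ang 343.5 z 0.0623 411 rpx 13.2
```

Request:
{"name": "arm_command", "arguments": {
  "plan": [
    [0.2,0,0,0,0,0,0.8],
    [0.2,0,0,0,0,0,0.8],
    [0.2,0,0,0,0,0,0.8],
    [0,0,0,0,0,0,0.8]
  ]
}}

```text
time: 35.55
position: [0.609, -0.0718, 0.0343]
tool_rot: [-0.434, 0.558, 0.43, 0.562]
ft_force: [0.5, -0.5, -1.3]
grip_width: 0.01
```

Run:
```python
from h import *
go([.6085,-.0718,.0304],75)
tops()
```

```text
t 35.55 p [ 0.609  -0.0718  0.0343] x [ 0.008  0.    -1.   ] y [-0.967  0.254 -0.008] z [0.254 0.967 0.002] w 0.01 F [ 0.5 -0.5 -1.3] q [-0.3   0.76  1.6   0.    0.77 -1.62]
   shift now [ 0.39  0.05 -0.02] turn [0.005 0.002 0.008] shift after turn [ 0.39  0.05 -0.02]
knob [ 0.5363 -0.0535] r 37.2 ang 167.1 z 0.052 634 rpx 14.4
knob [ 0.5595 -0.0285] r 35.7 ang 111.4 z 0.0519 586 rpx 14.1
knob [ 0.5459 -0.0868] r 36.5 ang 223.2 z 0.052 589 rpx 14.0
knob [ 0.5693 -0.0619] r 3.2 ang 182.0 z 0.0519 533 rpx 13.2
knob [ 0.5932 -0.0376] r 31.8 ang 49.5 z 0.0518 495 rpx 12.9
knob [ 0.5795 -0.0967] r 35.6 ang 281.4 z 0.0518 500 rpx 13.1
knob [ 0.6041 -0.0711] r 32.9 ang 343.5 z 0.0558 493 rpx 14.9
```

Remaining height is about 3.9 mm, with no resistance so far.

Request:
{"name": "arm_command", "arguments": {
  "plan": [
    [0.15,0,0,0,0,0,0.8],
    [0.12,0,0,0,0,0,0.8],
    [0.08,0,0,0,0,0,0.8],
    [0,0,0,0,0,0,0.8]
  ]
}}

```text
time: 36.1
position: [0.6092, -0.0718, 0.0307]
tool_rot: [-0.434, 0.558, 0.43, 0.562]
ft_force: [-0.3, -0.3, -1.1]
grip_width: 0.01
```

Run:
```python
from h import *
go([.6085,-.0718,.0304],75)
tops()
```

```text
t 36.1 p [ 0.6092 -0.0718  0.0307] x [ 0.008  0.    -1.   ] y [-0.967  0.254 -0.008] z [0.254 0.967 0.002] w 0.01 F [-0.3 -0.3 -1.1] q [-0.3   0.77  1.6   0.    0.76 -1.62]
   shift now [ 0.03  0.06 -0.02] turn [0.005 0.002 0.008] shift after turn [ 0.03  0.06 -0.02]
knob [ 0.5363 -0.0534] r 37.2 ang 167.0 z 0.052 661 rpx 14.8
knob [ 0.5595 -0.0284] r 35.8 ang 111.2 z 0.0519 611 rpx 14.3
knob [ 0.5459 -0.0869] r 36.6 ang 223.4 z 0.052 607 rpx 14.2
knob [ 0.5692 -0.0618] r 3.3 ang 179.6 z 0.0519 556 rpx 13.7
knob [ 0.5932 -0.0376] r 31.8 ang 49.4 z 0.0517 521 rpx 13.3
knob [ 0.5796 -0.0967] r 35.7 ang 281.5 z 0.0518 524 rpx 13.4
knob [ 0.6038 -0.0711] r 32.7 ang 343.5 z 0.0523 433 rpx 13.4
```

Request:
{"name": "arm_command", "arguments": {
  "plan": [
    [0.06,0,0,0,0,0,0.8],
    [0,0,0,0,0,0,0.8],
    [0,0,0,0,0,0,1.6],
    [0,0,0,0,0,0,2.2],
    [0,0,0,0,0,0,2.2],
    [-3,0,0,0,0,0,2.2],
    [-5,0,0,0,0,0,2.2],
    [-4,2,0,0,0,0,2.2],
    [0,1,0,0,0,0,2.2],
    [0,0,0,0,0,0,2.2]
  ]
}}

```text
time: 37.4
position: [0.5789, -0.0643, 0.1531]
tool_rot: [-0.434, 0.557, 0.43, 0.563]
ft_force: [0.5, -0.2, -0.7]
grip_width: 0.0217
```

Run:
```python
from h import *
state();tops()
c=cam("wrist");im,d=optics.camera("wrist");u=pix(c,[*C,.016]).astype(int);print(u)
a=im[max(u[1]-90,0):u[1]+90,u[0]-110:u[0]+110];cv2.imwrite("pics/w7.png",cv2.resize(a,None,fx=3.3,fy=3.3,interpolation=cv2.INTER_CUBIC))
# foot-top heights from depth
K,p,Rm=c;v,uu=np.mgrid[0:400,0:640];P=np.stack([(uu-K[0,2])/K[0,0]*d,(v-K[1,2])/K[1,1]*d,d],-1)@Rm.T+p
for n,a,r in[("c",0,0)]+[(s,s,.0352) for s in(48,108,166,225,283,345)]:
    q=slot(a,r) if r else C;q=q-[.002,0]
    m=(abs(np.hypot(P[...,0]-q[0],P[...,1]-q[1])-.012)<.002)&(P[...,2]<.022);print(n,m.sum(),np.median(P[m][:,2]).round(4),P[m][:,2].std().round(4))
```

```text
t 37.4 p [ 0.5789 -0.0643  0.1531] x [ 0.009 -0.    -1.   ] y [-0.967  0.254 -0.009] z [0.254 0.967 0.002] w 0.0217 F [ 0.5 -0.2 -0.7] q [-0.3   0.56  1.62  0.    0.96 -1.62]
knob [ 0.5355 -0.0537] r 37.9 ang 167.7 z 0.052 174 rpx 7.5
knob [ 0.5589 -0.0284] r 36.1 ang 112.2 z 0.0518 175 rpx 7.4
knob [ 0.5451 -0.0873] r 37.4 ang 222.9 z 0.0518 178 rpx 7.5
knob [ 0.5688 -0.0622] r 3.7 ang 185.6 z 0.0519 163 rpx 7.2
knob [ 0.593  -0.0376] r 31.7 ang 49.6 z 0.0517 163 rpx 7.3
knob [ 0.5792 -0.0974] r 36.2 ang 280.7 z 0.0518 156 rpx 7.2
knob [ 0.6034 -0.0714] r 32.3 ang 342.8 z 0.0515 160 rpx 7.2
[324 179]
c 320 0.0162 0.0007
48 306 0.0162 0.0007
108 345 0.0161 0.0007
166 423 0.0162 0.0007
225 340 0.0163 0.0007
283 317 0.0163 0.0007
345 292 0.0162 0.0006
```

View pics/w7.png

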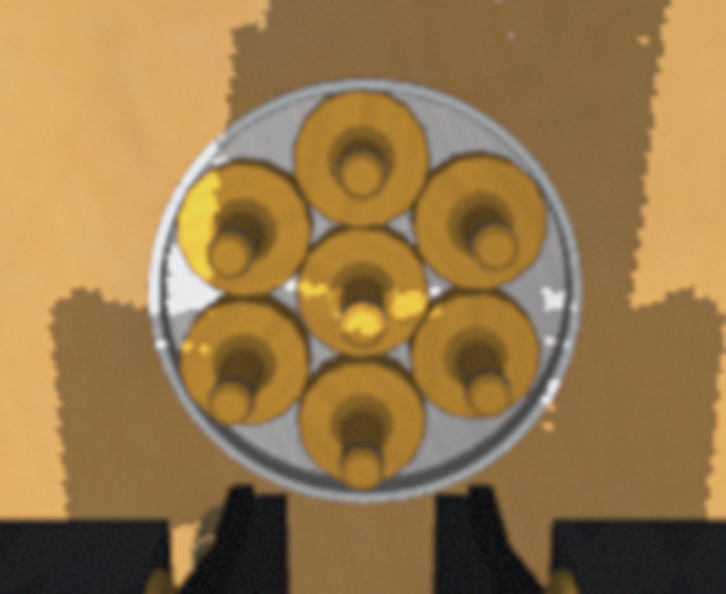

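The final view shows all seven weights nested, one in the middle and six round it. All the foot tops and knob tops are level, and the gripper is clear.

```bash
python3 -c "
from rig import workorder
print(workorder.hand_in())"
```

```text
the job is handed in; nothing more can be done
None
```

The three bench weights are in the tin with the other four, nested honeycomb fashion, and I handed the job in at about 37 s of the 72 s allowed.

I dragged the four inside weights to the middle and three adjoining ring slots. I then lowered the other three into the remaining slots in small steps. The wrist force stayed under about 3 N at every reading, and I saw no sign of a jam or a drop.

- **Final checks:** the last wrist picture shows one weight in the middle and six round it. All seven foot tops measured 16.1–16.3 mm and all knob tops 51.5–52.0 mm, so all stand flat. The gripper was open and about 10 cm clear above them.
- **Disagreements:** wrist-camera distances read about 4–5 % short, with a bias of about 2 mm. My first tin centre was also off by about 3 mm. I corrected both using known contact distances and the gripping positions.
- **Not checked:** I kept the arm's path away from the wax cake, cork block and mug, but did not measure them again at the end.

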